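# Load the bench shaker, close its retaining bar and dial in the shaking time

## Robot

A 7-joint arm with a two-finger parallel gripper is mounted at the origin on a cart in front of the work surface, level with it; the furniture and walls round the work are solid. World frame = base frame: x ahead of the robot, y to its left, z up, the work surface at z = 0. Lengths are in mm, angles in rad, forces in N, time in s.
With the tool pointing down it reaches from about 400 to 875 mm from the base axis. Payload 4.4 kg.
Tool frame: the origin (TCP) lies midway between the tips of the shut fingers; the grasp point (between the pads) lies 19 mm behind it; x points along the fingers, z is the direction in which the jaws open and shut, and the axes are right-handed (so a half turn about x gives the same grasp; the last joint's range is limited). The gripper opens to 85 mm and grips with 20 to 120 N. Pads are 22 mm wide; open, the fingers measure 114 mm over their backs; the gripper's body (76 mm by 85 mm) begins 54 mm behind the grasp point. The pads swing forward as they close: fully open they stand 13 mm farther back than shut.
Start: joints at [1.278, 0.628, 0.038, 1.517, -0.027, 0.996, -0.02], TCP at [146.187, -633.362, 231.313] pointing down, gripper open.
Joint ranges: [-3.06, 3.06], [-0.37, 2.12], [-1.25, 1.32], [0.18, 2.47], [-1.1, 4.24], [0.23, 1.98], [-2.94, 2.94]. Speed limits (rad/s): [2.57, 2.57, 3.14, 3.14, 3.14, 3.14, 3.14].

## Interface

Orientations are given as [roll, pitch, yaw] about the fixed x, y, z axes, in that order (R = Rz(yaw) Ry(pitch) Rx(roll)).
In Python, from cell import ctrl gives the robot as it stands. The module is installed in compiled form; this text tells all that it offers.
- The arm moves only by the tool servo_tool, never from a script. Its argument "rows" is a list of rows, each an object of numbers: "dx", "dy", "dz": the shift along the tool's x, y, z in units of 750 mm (1.0 is 750 mm); "wx", "wy", "wz": the turn, a rotation vector about the tool's x, y, z in units of 6 degrees (1.0 is 6 degrees); "fingers": the closure, from 0 (fully open) to 1 (shut). In form: [{"dx": .., "dy": .., "dz": .., "wx": .., "wy": .., "wz": .., "fingers": ..}, ...]. A call has 1 to 5 rows; each row shifts and turns the commanded pose from where the row before left it, along the tool's axes as they then stand; what a row does not reach is not made up. A row lasts 1/8 s, in which the tool goes at most 62.5 mm and 10.7 degrees, less where a joint would pass 70% of its speed; a pose out of reach is approached as far as the arm can. A call with a number of a shift or a turn outside -1 to 1 is refused whole. A call with a gripper value outside its range is refused whole. The fingers move at their own pace and stop on an object; the grip force is fixed at half the most. Time passes only in rows, so rows that do not move let the fingers close. It gives the time, the measured TCP pose, the force and the opening at its end, in the units of the state.
- ctrl.read_state(): the state, without advancing time (a new reading comes with each control period).
- ctrl.get_image(name): name is "scene" or "top" or "wrist"; returns the picture (480x640x3 uint8, red, green, blue); there is no depth.
- ctrl.camera_info(name): a dict with "fovy" (degrees; the focal length in pixels is half the picture's height over the tangent of half this angle, whatever the lens; pixels are square), "cx", "cy" (the principal point, pixels), "k1" (the pictures are not rectified: a ray, as slopes to the right and down, at radius r is drawn at 1 + k1 r^2 times it, then the intrinsics apply), "R" (3x3) and "t" (3): a world point X has camera coordinates R X + t. Camera axes: x right, y down, z forward; pixel columns grow to the right and rows downward; lengths in mm; the calibration is good to about 2 mm. A picture is of the moment at which its call begins: read the wrist's pose just before it. camera_info takes no time and is no camera call; for the wrist camera it gives the pose at the moment of the call.
- ctrl.finish_job(): hands the job in, once; it reports no verdict.
Trained networks look in the newest picture that a camera, given by its name, has taken for a name from the list of things; names that differ only in an ending like _2 or _b are one class to them, and where a whole thing is asked for, a point or a joint stands for the part that bears it (a point fixed in the world has none). Each returns a list of dicts, best first, with "conf" (0 to 1); they miss things now and then, are a little off and sometimes report something else, mostly with a low value. They report only what shows in the picture. A call takes as long as a camera call. They do not tell look-alikes from the thing itself.
- ctrl.search_frame(label, camera): "extent" ([centre column, centre row, width, height] in pixels, round what is visible of it).
- ctrl.silhouettes(label, camera): "region" (480x640 bool, what is visible of it) and "extent" ([centre column, centre row, width, height] in pixels, round what is visible of it).
- ctrl.mark_of(label, camera): "point" ([column, row] in pixels: a listed point, or the origin of a listed thing).
The state is a dict: "clock": time; "qpos": joint angles; "qd": joint speeds; "tau": joint torques, N m; "eef_pos": TCP position; "tool_rot": TCP orientation; "force": force on the tool from outside, world axes, zero at the start; "torque": the same for the moment, N m; "width": finger opening in mm.
Only numpy, scipy, OpenCV 4.12 (cv2) and the standard library are available. Lean on these libraries where they do the work, as an engineer would, in place of code of your own. Each camera call takes 0.05 s, during which the arm holds its last target.

## Task

Get the white bench shaker ready to run: first move the beaker that was left on its platform onto the blue mat, upright, then stand every orange-capped sample jar on the bench upright on the platform (the front of the platform is open while the bar is swung out). Next swing the red-handled retaining bar closed across the front of the jars until it snaps fully home, and last turn the timer dial clockwise to two clicks per loaded jar, counted from the red zero mark (the dial may have been left a few clicks past zero, each click is one mark of the scale). Leave the amber dropper jar, the steel weight and the blue-capped vial where they are.

Things in the scene. Friction and masses are not known exactly. Their poses are not given: they have to be found in the camera images.
- shaker: white bench shaker, 180 mm (x) by 450 mm (y), base top at z = 50 mm; fixed to the bench. Origin: centre of its underside; its front faces -x of its own frame (towards the robot), yaw within 0.1 rad of 0. Platform at its left (+y), dial on a black panel at its right (-y), retaining bar along the front of the platform
- platform (a point): centre of the platform floor, 28 mm in x and 75 mm in y from the shaker origin, 58 mm above the bench; axes as the shaker's. Black ribbed rubber floor, 110 mm (x) by 275 mm (y) inside a 10 mm thick rail at the back and sides whose top is 18 mm above the floor; no rail in front. Four jars fit in one row along y, e.g. at x = 10 and y = -99, -33, 33, 99 mm
- retaining_bar (a joint): swing of the retaining bar about its upright hinge, rad; 0 = closed, lying along the front of the platform (pointing to -y of the shaker); grows as it swings out towards the robot, at most 1.35. A spring catch must be overcome at about 0.2 rad (0.5 to 1.5 N at the handle, rising from 0.45 rad); past it the catch drives the bar home to 0 and holds it. Else friction holds it where it is left
- bar_handle (a point): grip point of the bar's red upright round handle, 14 mm diameter, 155 mm from the hinge axis, rising from the bar (bar: steel rod of 11 to 15 mm diameter, centre line 80 mm above the bench, 220 mm long) to 150 mm above the bench; this point lies on its axis 130 mm above the bench, 20 mm below its top
- bar_hinge (a point): point on the bar's upright hinge axis, 80 mm above the bench, at x = -58 mm, y = 200 mm of the shaker; the hinge post is 18 mm thick and reaches 92 mm above the bench
- timer_dial (a joint): angle of the timer dial, rad; 0 at the red mark (end stop), grows clockwise seen from above, to 4.71 (end stop). It clicks into rest positions every 0.5236 rad (30 degrees), 0 to 9 clicks, one for each mark of the scale; between two of them it is pulled to the nearer. A click takes up to about 0.06 N m
- dial_grip (a point): point on the dial's upright axis, 76 mm above the bench, at x = -30, y = -165 mm of the shaker. Grip bar 46 mm long, 14 wide, its top 88 mm above the bench, on a round skirt 50 mm across whose top is at 58 mm. A white line runs to the grip bar's pointing end, which points at 135 degrees minus the dial angle from the shaker's x axis, counterclockwise from above (red mark: towards the robot and left)
- beaker: glass beaker with beige contents (rigid), 56 mm diameter, 70 mm tall, 0.05 kg, 2 mm floor; origin: centre of its underside. Stands on the platform at the start
- beaker_mat: blue square mat, 130 by 130 mm, paper-thin, lying flat, fixed to the bench; origin: centre of its underside. Behind it stands a glass cabinet (fixed in the room, 0.32 m high) that fills x > 0.595, y < -0.285 m: keep the gripper clear of its corner. Behind the dial stands an open wooden case, x > 0.66, y from -0.13 to 0.07 m, its raised lid (x > 0.74) 0.15 m high
- jar_1: squat round sample jar, white with an orange screw cap and a paper label, 54 mm diameter, 48 mm tall, 0.11 kg; origin: centre of its underside, z up
- jar_2: squat round sample jar, white with an orange screw cap and a paper label, 54 mm diameter, 48 mm tall, 0.11 kg; origin: centre of its underside, z up. May be absent
- jar_3: squat round sample jar, white with an orange screw cap and a paper label, 54 mm diameter, 48 mm tall, 0.11 kg; origin: centre of its underside, z up. May be absent
- jar_4: squat round sample jar, white with an orange screw cap and a paper label, 54 mm diameter, 48 mm tall, 0.11 kg; origin: centre of its underside, z up. May be absent
- amber_bottle: bystander: amber dropper jar with black cap, 35 mm diameter, 103 mm tall; origin: centre of its underside
- steel_weight: bystander: polished weight with a knob, 30 mm diameter, 52 mm tall; origin: centre of its underside
- blue_vial: bystander: glass vial with a blue cap, 25 mm diameter, 54 mm tall; origin: centre of its underside
Not all that is in view belongs to the job. Leave any pink or purple look-alike of the jar_1 alone.

How it is judged (in metres and radians):
On the way, in this order (a step that is already met when the one before it is completed fails the run):
1. the beaker stands upright on the blue mat, let go (x of beaker in the frame of beaker_mat between -0.055 and 0.055 m and y of beaker in the frame of beaker_mat between -0.055 and 0.055 m and z of beaker in the frame of beaker_mat below 0.01 m and angle between beaker's own z axis and vertical below 0.12 rad and linear speed of beaker below 0.03 m/s and contact force between beaker and the fingers below 0.2 N), for 0.2 s.
2. every jar that is there stands upright on the platform, let go (x of jar_1 in the frame of platform between -0.047 and 0.047 m and y of jar_1 in the frame of platform between -0.13 and 0.13 m and z of jar_1 in the frame of platform between -0.006 and 0.006 m and angle between each of jar_1, jar_2, jar_3, jar_4's own z axis and vertical below 0.2 rad and linear speed of each of jar_1, jar_2, jar_3, jar_4 below 0.03 m/s and x of jar_2 in the frame of platform between -0.047 and 0.047 m and y of jar_2 in the frame of platform between -0.13 and 0.13 m and z of jar_2 in the frame of platform between -0.006 and 0.006 m and x of jar_3 in the frame of platform between -0.047 and 0.047 m and y of jar_3 in the frame of platform between -0.13 and 0.13 m and z of jar_3 in the frame of platform between -0.006 and 0.006 m and x of jar_4 in the frame of platform between -0.047 and 0.047 m and y of jar_4 in the frame of platform between -0.13 and 0.13 m and z of jar_4 in the frame of platform between -0.006 and 0.006 m and contact force between each of jar_1, jar_2, jar_3, jar_4 and the fingers below 0.2 N), for 0.2 s.
3. the retaining bar is snapped home (value of joint retaining_bar below 0.06 rad), for 0.2 s.
4. the dial rests at two clicks per jar (value of joint timer_dial between 1.9444 and 4.33879 rad and ((height (world z) of jar_2 above -9 m or value of joint retaining_bar above 99 rad) or (height (world z) of jar_3 above -9 m or value of joint retaining_bar above 99 rad) or value of joint timer_dial below 2.2444 rad) and ((height (world z) of jar_2 above -9 m or value of joint retaining_bar above 99 rad) or (height (world z) of jar_4 above -9 m or value of joint retaining_bar above 99 rad) or value of joint timer_dial below 2.2444 rad) and ((height (world z) of jar_3 above -9 m or value of joint retaining_bar above 99 rad) or (height (world z) of jar_4 above -9 m or value of joint retaining_bar above 99 rad) or value of joint timer_dial below 2.2444 rad) and ((height (world z) of jar_2 above -9 m or value of joint retaining_bar above 99 rad) or value of joint timer_dial below 3.29159 rad) and ((height (world z) of jar_3 above -9 m or value of joint retaining_bar above 99 rad) or value of joint timer_dial below 3.29159 rad) and ((height (world z) of jar_4 above -9 m or value of joint retaining_bar above 99 rad) or value of joint timer_dial below 3.29159 rad) and (not (height (world z) of jar_2 above -9 m or value of joint retaining_bar above 99 rad) or not (height (world z) of jar_3 above -9 m or value of joint retaining_bar above 99 rad) or value of joint timer_dial above 2.99159 rad) and (not (height (world z) of jar_2 above -9 m or value of joint retaining_bar above 99 rad) or not (height (world z) of jar_4 above -9 m or value of joint retaining_bar above 99 rad) or value of joint timer_dial above 2.99159 rad) and (not (height (world z) of jar_3 above -9 m or value of joint retaining_bar above 99 rad) or not (height (world z) of jar_4 above -9 m or value of joint retaining_bar above 99 rad) or value of joint timer_dial above 2.99159 rad) and (not (height (world z) of jar_2 above -9 m or value of joint retaining_bar above 99 rad) or not (height (world z) of jar_3 above -9 m or value of joint retaining_bar above 99 rad) or not (height (world z) of jar_4 above -9 m or value of joint retaining_bar above 99 rad) or value of joint timer_dial above 4.03879 rad) and velocity of joint timer_dial between -0.1 and 0.1 rad/s), for 0.2 s.
At the end, for the whole second after the job is handed in: Beaker upright on the mat (centre within 55 mm of its centre along each mat axis); every jar present upright on the platform floor (within 47 mm in x, 130 mm in y of its centre); bar under 0.06 rad; dial within 0.15 rad of two clicks per jar present (4, 6 or 8 clicks) (all of step 4 and x of beaker in the frame of beaker_mat between -0.055 and 0.055 m and y of beaker in the frame of beaker_mat between -0.055 and 0.055 m and z of beaker in the frame of beaker_mat below 0.01 m and angle between beaker's own z axis and vertical below 0.12 rad and linear speed of beaker below 0.03 m/s and x of jar_1 in the frame of platform between -0.047 and 0.047 m and y of jar_1 in the frame of platform between -0.13 and 0.13 m and z of jar_1 in the frame of platform between -0.006 and 0.006 m and angle between each of jar_1, jar_2, jar_3, jar_4's own z axis and vertical below 0.2 rad and x of jar_2 in the frame of platform between -0.047 and 0.047 m and y of jar_2 in the frame of platform between -0.13 and 0.13 m and z of jar_2 in the frame of platform between -0.006 and 0.006 m and x of jar_3 in the frame of platform between -0.047 and 0.047 m and y of jar_3 in the frame of platform between -0.13 and 0.13 m and z of jar_3 in the frame of platform between -0.006 and 0.006 m and x of jar_4 in the frame of platform between -0.047 and 0.047 m and y of jar_4 in the frame of platform between -0.13 and 0.13 m and z of jar_4 in the frame of platform between -0.006 and 0.006 m and value of joint retaining_bar below 0.06 rad); the robot touches nothing.
It fails at once if a bystander (amber bottle, steel weight, blue vial) is moved more than 40 mm (distance of any of amber_bottle, steel_weight, blue_vial from where it was at the start of the episode above 0.04 m).
Of jar_2, jar_3, jar_4 only 1 to 3 are there at a start; the rules pass over those that are not, and their reading is None.
At some moment in a run one of jar_1, jar_2, jar_3, jar_4 may be knocked a few centimetres aside while the robot is not near it.
It also fails if it takes over 210 s, if anything falls off the work surface, if the arm or the gripper's body presses on something with over 40 N, if the wrist force passes 120 N, or if a joint passes its speed limit or range.

## Working session

There is one attempt and no reset: what is moved stays moved. The work goes in short steps, Python scripts to look and compute and a tool call to move; the robot and the scene stay as the last step left them, time stands still between calls to the robot, and variables do not carry over. Pictures are saved under pics/ and viewed, and the job is handed in when it is done.

Besides the shell and the picture viewer there is one more tool, called by a JSON object that holds its "api" and its "payload". servo_tool: Moves the arm, as the interface text tells. Its arguments: {"type":"object","properties":{"rows":{"type":"array"}},"required":["rows"]}

```bash
mkdir -p pics; ls
python3 - <<'E'
from cell import ctrl
import cv2
s=ctrl.read_state()
print({k:(s[k]) for k in s})
for n in ("scene","top","wrist"):
    im=ctrl.get_image(n); cv2.imwrite(f"pics/{n}0.png",im[:,:,::-1]); print(n,ctrl.camera_info(n))
E
```

```text
pics
{'clock': 0.0, 'qpos': array([ 1.27819846,  0.62934639,  0.0384203 ,  1.5184065 , -0.027007  ,
        0.99630344, -0.01999996]), 'qd': array([-0.00090081,  0.00031093,  0.00022677,  0.00122676, -0.0005936 ,
        0.00042478,  0.00070659]), 'tau': array([ 1.09202501e-03, -5.63396752e+01,  1.22686800e+00, -1.93445528e+01,
        1.11341823e-02,  1.04570048e-02,  1.51819285e-05]), 'eef_pos': array([ 146.05364346, -632.71247213,  230.37622262]), 'tool_rot': array([-3.13746998,  1.56884989,  1.80172974]), 'force': array([ 0.15705397, -0.77013044, -0.38197379]), 'torque': array([0.01416244, 0.00478174, 0.0012044 ]), 'width': 85.17085303863846}
scene {'fovy': 50.5261453332545, 'cx': 316.60663242233926, 'cy': 239.0023106189608, 'k1': 0.04286868664120808, 'R': array([[-0.79991008, -0.60011876, -0.00115483],
       [-0.43648147,  0.58311322, -0.68517362],
       [ 0.41185894, -0.54757323, -0.72837887]]), 't': array([ 369.13488892,  340.25262168, 1026.36368822])}
top {'fovy': 50.27739866263821, 'cx': 309.49282386735155, 'cy': 222.7303111039746, 'k1': -0.13695151593217017, 'R': array([[-5.16817308e-03, -9.99986522e-01, -4.95027948e-04],
       [-9.78934626e-01,  5.16041265e-03, -2.04108718e-01],
       [ 2.04108522e-01, -5.70269186e-04, -9.78948102e-01]]), 't': array([ -46.92841337,  537.4792192 , 1337.0149305 ])}
wrist {'fovy': 58.5197550588569, 'cx': 319.1256602897783, 'cy': 245.60004571729334, 'k1': -0.0011575524370563658, 'R': array([[ 0.22518879, -0.97431181, -0.00254914],
       [-0.93241798, -0.21626354,  0.28952858],
       [-0.28264241, -0.06282172, -0.95716597]]), 't': array([-649.39191051,  -38.08205547,  380.62088137])}
```

View pics/top0.png

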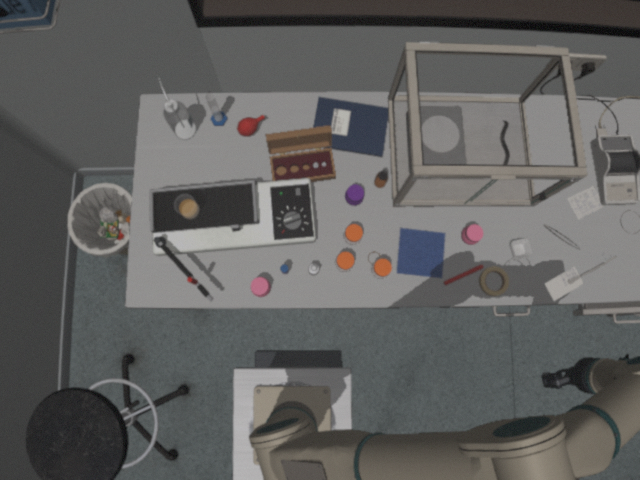

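View pics/scene0.png

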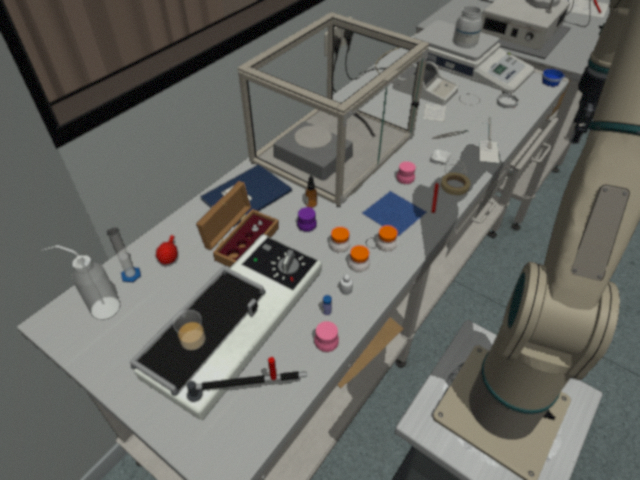

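View pics/wrist0.png

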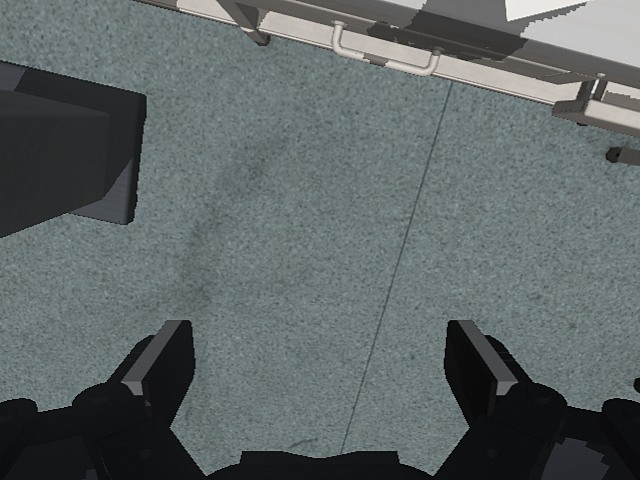

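Top view: beaker (187,207) on the platform, mat (421,252), three orange jars (354,233), (346,260), (383,267). The pink and purple ones are look-alikes. The bar is swung out with its red handle at (193,281), and the dial is at (292,220).

```bash
cat > h.py <<'E'
from cell import ctrl
import cv2, numpy as np
from scipy.spatial.transform import Rotation as Ro
def K(ci):
    f=240/np.tan(np.radians(ci['fovy']/2)); return np.array([[f,0,ci['cx']],[0,f,ci['cy']],[0,0,1]])
def ray(ci,p):
    d=np.array([ci['k1'],0,0,0,0.])
    u=cv2.undistortPoints(np.array([[p]],float),K(ci),d)[0,0]
    R=np.array(ci['R']);t=np.array(ci['t'])
    return -R.T@t, R.T@np.array([u[0],u[1],1])
def toz(ci,p,z):
    c,d=ray(ci,p); return c+d*(z-c[2])/d[2]
def proj(ci,X):
    R=np.array(ci['R']);r,_=cv2.Rodrigues(R)
    return cv2.projectPoints(np.array(X,float).reshape(-1,1,3),r,np.array(ci['t'],float),K(ci),np.array([ci['k1'],0,0,0,0.]))[0][:,0]
def tri(obs):
    A=np.zeros((3,3));b=np.zeros(3)
    for ci,p in obs:
        c,d=ray(ci,p);d/=np.linalg.norm(d);M=np.eye(3)-np.outer(d,d);A+=M;b+=M@c
    return np.linalg.solve(A,b)
def snap(n,name):
    ci=ctrl.camera_info(n); im=ctrl.get_image(n); cv2.imwrite(f"pics/{name}.png",im[:,:,::-1]); return ci,im
E
python3 - <<'E'
from h import *
np.set_printoptions(precision=1,suppress=True)
ct,cs=ctrl.camera_info('top'),ctrl.camera_info('scene')
z={'shaker':0,'platform':58,'bar_handle':130,'bar_hinge':80,'dial_grip':76,'beaker':58,'beaker_mat':0,'jar_1':0,'amber_bottle':0,'steel_weight':0,'blue_vial':0}
for l in z:
    for c,ci in (('top',ct),('scene',cs)):
        for m in ctrl.mark_of(l,c)[:6]:
            print(l,c,np.array(m['point']),round(m['conf'],2),toz(ci,m['point'],z[l])[:2])
print(ctrl.read_state()['clock'])
E
```

```text
shaker top [234.3 217.8] 0.63 [564.3 164.3]
shaker scene [237.5 320.5] 0.77 [567.1 162.1]
platform top [206.1 204.8] 0.87 [588.6 234.7]
platform scene [201.9 325.6] 0.59 [586.9 242.1]
bar_handle top [190.  281.1] 0.72 [372.  254.3]
bar_handle top [346.9 261.1] 0.66 [ 421.7 -144.1]
bar_handle top [381.8 268.4] 0.5 [ 402.4 -232.4]
bar_handle scene [269.3 362.2] 0.81 [383.5 250.8]
bar_handle scene [339. 246.] 0.46 [448.6 -67.7]
bar_hinge top [154.9 239.1] 0.72 [489.3 366.5]
bar_hinge scene [191.4 387.3] 0.97 [488.9 359.8]
dial_grip top [292.8 216.9] 0.51 [549.2  -4.9]
dial_grip scene [288.6 259.6] 0.7 [545.7  -2.6]
beaker top [192.2 211.3] 0.57 [570.5 272.8]
beaker scene [193.6 339.8] 0.61 [575.4 277.3]
beaker_mat top [418.7 250.6] 0.92 [ 466.9 -357.3]
beaker_mat scene [393.8 209.6] 0.68 [ 470.8 -372.2]
beaker_mat scene [192.3 385.1] 0.25 [532.6 335.3]
jar_1 top [353.4 239.7] 0.9 [ 499.3 -173.2]
jar_1 top [258.  284.4] 0.81 [374.8  93.9]
jar_1 top [342.1 259.8] 0.74 [ 442.5 -140.3]
jar_1 top [380.2 270. ] 0.72 [ 413.  -246.3]
jar_1 top [471.8 233.2] 0.66 [ 515.7 -514. ]
jar_1 top [354.4 198.7] 0.63 [ 618.4 -178.8]
jar_1 scene [325.4 343.6] 0.91 [369.3  90.4]
jar_1 scene [311.2 223.9] 0.84 [ 621.5 -188.8]
jar_1 scene [387.6 243.7] 0.79 [ 416.6 -250.5]
jar_1 scene [359.8 265.5] 0.56 [ 433.5 -144.3]
jar_1 scene [339.6 245.8] 0.56 [ 513.1 -169. ]
jar_1 scene [408.3 176.1] 0.56 [ 511.3 -523.2]
amber_bottle top [377.9 179.6] 0.75 [ 675.2 -248.4]
amber_bottle top [234.1 217.6] 0.5 [564.8 164.9]
amber_bottle scene [312.7 204.6] 0.72 [ 664.9 -252.7]
steel_weight top [343.8 261.7] 0.6 [ 437.1 -145. ]
steel_weight top [317.1 271.7] 0.42 [409.5 -70.2]
steel_weight top [375.9 182.5] 0.4 [ 666.5 -242.3]
steel_weight scene [346.8 290.4] 0.53 [415.1 -59.8]
blue_vial top [287. 272.] 0.48 [409.1  13.5]
blue_vial top [379.8 181.7] 0.44 [ 668.9 -253.7]
1.25
```

Run:
```python
import cv2
im=cv2.imread('pics/top0.png')[150:310,140:480]
cv2.imwrite('pics/top0z1.png',cv2.resize(im[:,:190],None,fx=4,fy=4,interpolation=cv2.INTER_CUBIC)[:600,:])
im2=cv2.imread('pics/scene0.png')[210:420,130:350]
cv2.imwrite('pics/sc0z.png',cv2.resize(im2,None,fx=2.8,fy=2.8,interpolation=cv2.INTER_CUBIC))
```

```text
(no output)
```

View pics/top0z1.png

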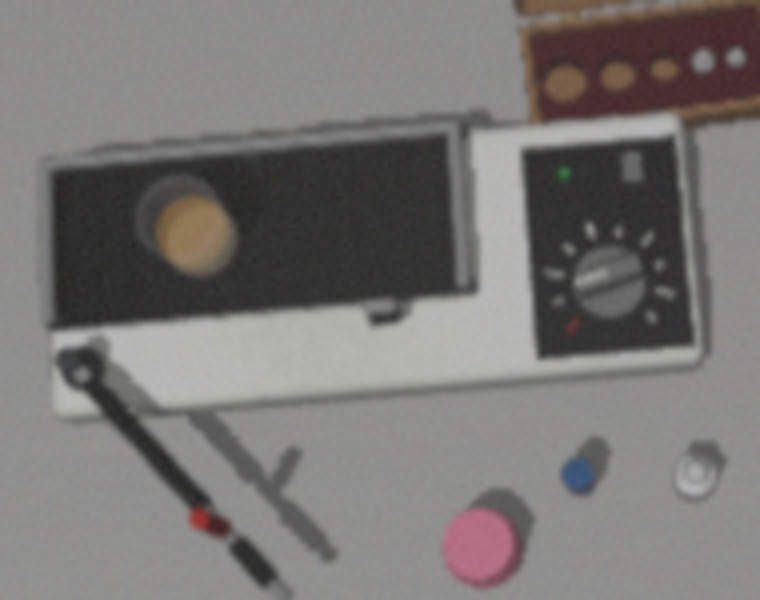

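View pics/sc0z.png

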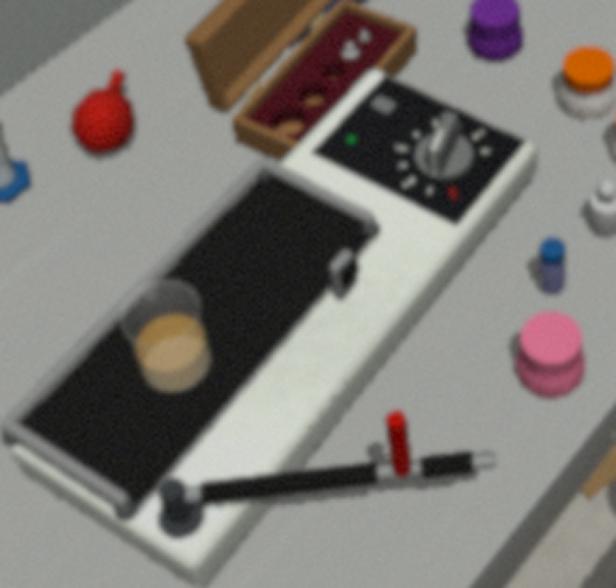

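```bash
cat >> h.py <<'E'
def Rt(phi):
    x=np.array([0,0,-1.]);z=np.array([np.cos(phi),np.sin(phi),0]);return np.stack([x,np.cross(z,x),z],1)
def cur(s=None):
    s=s or ctrl.read_state(); return np.array(s['eef_pos']),Ro.from_euler('xyz',s['tool_rot']).as_matrix(),s
def phi_of(R): return np.arctan2(R[1,2],R[0,2])
def plan(tgt,phi=None,half=True,verbose=True):
    """rows from the measured pose to tgt; phi = jaw axis (mod pi if half)"""
    p,R,s=cur(); ph=phi_of(R)
    if phi is None: dphi=0
    else:
        dphi=(phi-ph+np.pi)%(2*np.pi)-np.pi
        if half: dphi=(phi-ph+np.pi/2)%np.pi-np.pi/2
    Rg=Rt(ph+dphi)
    d=R.T@(np.array(tgt)-p)/750; rv=np.degrees((Ro.from_matrix(R.T@Rg)).as_rotvec())/6
    # pure shift first along present axes: total; rotation spread
    print('t',round(s['clock'],2),'tcp',p.round(1),'jaw deg',np.degrees(ph).round(1),'w',round(s['width'],1),'q',np.round(s['qpos'],2),'F',np.round(s['force'],1))
    n=int(np.ceil(max(np.linalg.norm(d)*750/62,np.abs(rv).max())))
    print('total shift',d.round(4),'turn',rv.round(2),'min rows',n)
    if n==0:n=1
    # per-row in interpolated frames
    P=p.copy();Rc=R.copy();rvw=(Ro.from_matrix(R.T@Rg)).as_rotvec()
    for i in range(n):
        st=(np.array(tgt)-p)/n; l=Rc.T@st/750
        w=np.degrees(rvw/n)/6
        print(' row',l.round(4),w.round(2)); Rc=Rc@Ro.from_rotvec(rvw/n).as_matrix()
E
python3 - <<'E'
from h import *
p,R,s=cur(); ci=ctrl.camera_info('wrist')
c=-np.array(ci['R']).T@np.array(ci['t'])
print(R.round(2), 'cam in tool',(R.T@(c-p)).round(1)); print((np.array(ci['R'])@R).round(3))
plan([420,-250,330],None)
# orange blobs
im=cv2.imread('pics/top0.png');ct=ctrl.camera_info('top')
hsv=cv2.cvtColor(im,cv2.COLOR_BGR2HSV)
def blobs(im,ci,lo,hi,z,mn=25):
    m=cv2.inRange(cv2.cvtColor(im,cv2.COLOR_BGR2HSV),lo,hi);n,l,st,ce=cv2.connectedComponentsWithStats(m)
    for i in range(1,n):
        if st[i,4]>mn: print(st[i],ce[i].round(1),toz(ci,ce[i],z)[:2].round(1))
blobs(im,ct,(6,150,100),(18,255,255),46)
print('scene');blobs(cv2.imread('pics/scene0.png'),ctrl.camera_info('scene'),(6,150,100),(18,255,255),44)
print('mat');blobs(im,ct,(100,100,50),(125,255,160),0,300)
E
```

```text
[[ 0.    0.97  0.22]
 [ 0.    0.22 -0.97]
 [-1.    0.   -0.  ]] cam in tool [-143.1   74.     0.6]
[[ 0.001  0.     1.   ]
 [-0.29  -0.957  0.001]
 [ 0.957 -0.29  -0.001]]
t 1.25 tcp [ 146.2 -633.4  231.3] jaw deg -77.0 w 85.4 q [ 1.28  0.63  0.04  1.52 -0.03  1.   -0.02] F [-0.6  0.4  0.1]
total shift [-0.1316  0.4707 -0.416 ] turn [-0. -0. -0.] min rows 8
 row [-0.0164  0.0588 -0.052 ] [-0. -0. -0.]
 row [-0.0164  0.0588 -0.052 ] [-0. -0. -0.]
 row [-0.0164  0.0588 -0.052 ] [-0. -0. -0.]
 row [-0.0164  0.0588 -0.052 ] [-0. -0. -0.]
 row [-0.0164  0.0588 -0.052 ] [-0. -0. -0.]
 row [-0.0164  0.0588 -0.052 ] [-0. -0. -0.]
 row [-0.0164  0.0588 -0.052 ] [-0. -0. -0.]
 row [-0.0164  0.0588 -0.052 ] [-0. -0. -0.]
[346 225  16  16 202] [353.5 232.3] [ 511.7 -170. ]
[338 252  16  17 206] [345.2 259.9] [ 436.  -145.7]
[375 259  16  17 208] [382.3 266.9] [ 416.2 -245.9]
scene
[309 201   7   5  27] [311.8 203.1] [ 641.6 -218.5]
[331 227  18  16 222] [339.9 234.3] [ 513.4 -168.1]
[379 226  18  16 228] [387.6 233.3] [ 417.7 -244.1]
[350 246  19  17 245] [359.4 253.5] [ 437.3 -143.4]
mat
[400 232  43  43 891] [423.1 253.8] [ 457.7 -369.3]
```

{"api": "servo_tool", "payload": {"rows": [{"dx":-0.0164,"dy":0.0588,"dz":-0.052},{"dx":-0.0164,"dy":0.0588,"dz":-0.052},{"dx":-0.0164,"dy":0.0588,"dz":-0.052},{"dx":-0.0164,"dy":0.0588,"dz":-0.052},{"dx":-0.0164,"dy":0.0588,"dz":-0.052}]}}

```text
schema error: expected keys dx, dy, dz, wx, wy, wz, fingers
```

{"api": "servo_tool", "payload": {"rows": [{"dx":-0.0164,"dy":0.0588,"dz":-0.052},{"dx":-0.0164,"dy":0.0588,"dz":-0.052},{"dx":-0.0164,"dy":0.0588,"dz":-0.052},{"dx":0}]}}

```text
schema error: expected keys dx, dy, dz, wx, wy, wz, fingers
```

Run:
```python
from h import *
snap('wrist','w1'); plan([440,180,330],np.radians(-85))
```

```text
t 1.3 tcp [ 146.2 -633.3  231.3] jaw deg -77.0 w 85.7 q [ 1.28  0.63  0.04  1.52 -0.03  1.   -0.02] F [-0.6  0.7  0.1]
total shift [-0.1315  0.6255 -0.9686] turn [ 1.33 -0.   -0.  ] min rows 15
 row [-0.0088  0.0417 -0.0646] [ 0.09 -0.   -0.  ]
 row [-0.0088  0.0411 -0.065 ] [ 0.09 -0.   -0.  ]
 row [-0.0088  0.0405 -0.0653] [ 0.09 -0.   -0.  ]
 row [-0.0088  0.0399 -0.0657] [ 0.09 -0.   -0.  ]
 row [-0.0088  0.0393 -0.0661] [ 0.09 -0.   -0.  ]
 row [-0.0088  0.0387 -0.0664] [ 0.09 -0.   -0.  ]
 row [-0.0088  0.038  -0.0668] [ 0.09 -0.   -0.  ]
 row [-0.0088  0.0374 -0.0672] [ 0.09 -0.   -0.  ]
 row [-0.0088  0.0368 -0.0675] [ 0.09 -0.   -0.  ]
 row [-0.0088  0.0362 -0.0678] [ 0.09 -0.   -0.  ]
 row [-0.0088  0.0355 -0.0682] [ 0.09 -0.   -0.  ]
 row [-0.0088  0.0349 -0.0685] [ 0.09 -0.   -0.  ]
 row [-0.0088  0.0342 -0.0688] [ 0.09 -0.   -0.  ]
 row [-0.0088  0.0336 -0.0691] [ 0.09 -0.   -0.  ]
 row [-0.0088  0.033  -0.0694] [ 0.09 -0.   -0.  ]
```

View pics/w1.png

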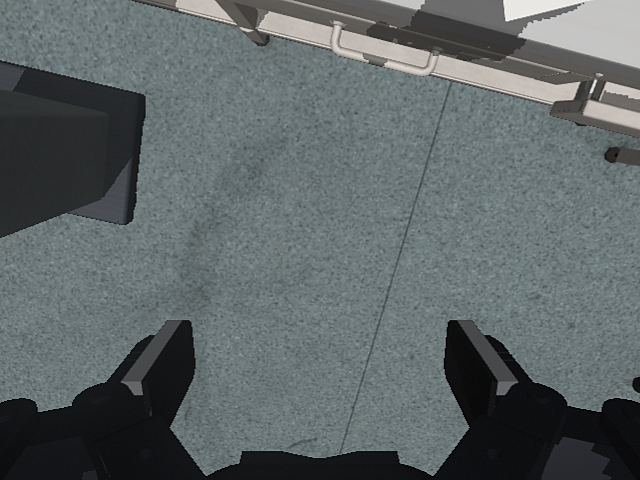

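All keys are needed, and the wrist picture is unchanged because the arm has not moved yet.

{"api": "servo_tool", "payload": {"rows": [{"dx":-0.016,"dy":0.059,"dz":-0.052,"wx":0.1,"wy":0,"wz":0,"fingers":0},{"dx":-0.016,"dy":0.059,"dz":-0.052,"wx":0.1,"wy":0,"wz":0,"fingers":0},{"dx":-0.016,"dy":0.059,"dz":-0.052,"wx":0.1,"wy":0,"wz":0,"fingers":0},{"dx":-0.016,"dy":0.059,"dz":-0.052,"wx":0.1,"wy":0,"wz":0,"fingers":0},{"dx":-0.016,"dy":0.059,"dz":-0.052,"wx":0.1,"wy":0,"wz":0,"fingers":0}]}}

```text
clock: 1.92
eef_pos: [324.0, -395.7, 292.0]
tool_rot: [0.699, 1.57, -0.697]
force: [1.1, -0.5, 0.1]
width: 85.1
```

{"api": "servo_tool", "payload": {"rows": [{"dx":-0.016,"dy":0.059,"dz":-0.052,"wx":0.2,"wy":0,"wz":0,"fingers":0},{"dx":-0.016,"dy":0.059,"dz":-0.052,"wx":0.2,"wy":0,"wz":0,"fingers":0},{"dx":-0.016,"dy":0.059,"dz":-0.052,"wx":0.2,"wy":0,"wz":0,"fingers":0},{"dx":0,"dy":0,"dz":0,"wx":0.2,"wy":0,"wz":0,"fingers":0}]}}

```text
clock: 2.42
eef_pos: [440.3, -256.7, 328.4]
tool_rot: [1.75, 1.567, 0.279]
force: [-1.0, -0.2, 0.3]
width: 85.0
```

Run:
```python
from h import *
snap('wrist','w2'); plan([440,160,330],np.radians(-85))
```

```text
t 2.48 tcp [ 437.7 -259.5  327.8] jaw deg -84.6 w 85.8 q [ 0.49  0.32 -0.01  1.77  0.    1.05 -1.  ] F [-0.6 -1.4 -0.5]
total shift [-0.003   0.0558 -0.5566] turn [ 0.07  0.   -0.01] min rows 7
 row [-0.0004  0.008  -0.0795] [ 0.01  0.   -0.  ]
 row [-0.0004  0.0079 -0.0795] [ 0.01  0.   -0.  ]
 row [-0.0004  0.0078 -0.0795] [ 0.01  0.   -0.  ]
 row [-0.0004  0.0077 -0.0795] [ 0.01  0.   -0.  ]
 row [-0.0004  0.0076 -0.0795] [ 0.01  0.   -0.  ]
 row [-0.0004  0.0076 -0.0795] [ 0.01  0.   -0.  ]
 row [-0.0004  0.0075 -0.0796] [ 0.01  0.   -0.  ]
```

View pics/w2.png

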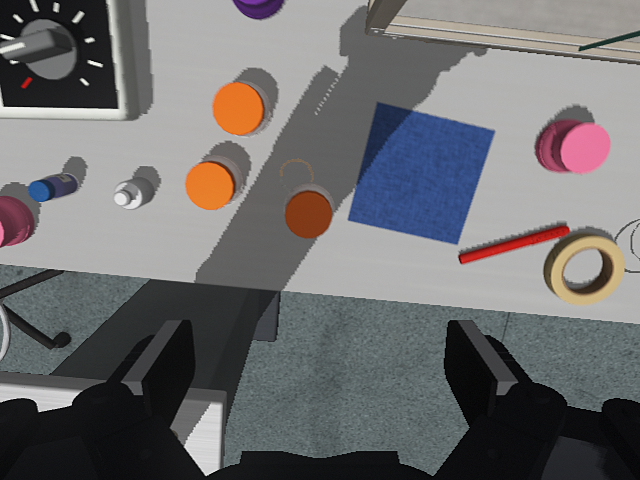

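The wrist view shows mat corners (377,103), (494,130), (458,243), (349,220), and orange caps at (238,108), (211,185), (309,214).

Run:
```python
from h import *
# pose when w2 taken ~ now (arm settled)
ci=ctrl.camera_info('wrist')
c=[toz(ci,p,0)[:2] for p in ((377,103),(494,130),(458,243),(349,220))]
print(np.round(c,1),np.mean(c,0).round(1))
for p in ((238,108),(211,185),(309,214)): print(toz(ci,p,47)[:2].round(1))
```

```text
[[ 530.5 -311.5]
 [ 515.3 -438.8]
 [ 388.2 -424.2]
 [ 403.2 -296.8]] [ 459.3 -367.8]
[ 511.7 -175.8]
[ 436.4 -152.1]
[ 416.4 -251.4]
```

{"api": "servo_tool", "payload": {"rows": [{"dx":0,"dy":0.008,"dz":-0.08,"wx":0,"wy":0,"wz":0,"fingers":0},{"dx":0,"dy":0.008,"dz":-0.08,"wx":0,"wy":0,"wz":0,"fingers":0},{"dx":0,"dy":0.008,"dz":-0.08,"wx":0,"wy":0,"wz":0,"fingers":0},{"dx":0,"dy":0.008,"dz":-0.08,"wx":0,"wy":0,"wz":0,"fingers":0},{"dx":0,"dy":0.008,"dz":-0.08,"wx":0,"wy":0,"wz":0,"fingers":0}]}}

```text
clock: 3.1
eef_pos: [438.6, 39.9, 327.3]
tool_rot: [0.291, 1.57, -1.192]
force: [0.8, -0.6, -0.4]
width: 85.5
```

{"api": "servo_tool", "payload": {"rows": [{"dx":0,"dy":0.008,"dz":-0.08,"wx":0,"wy":0,"wz":0,"fingers":0},{"dx":0,"dy":0.008,"dz":-0.08,"wx":0,"wy":0,"wz":0,"fingers":0},{"dx":0,"dy":0,"dz":0,"wx":0,"wy":0,"wz":0,"fingers":0},{"dx":0,"dy":0,"dz":0,"wx":0,"wy":0,"wz":0,"fingers":0}]}}

```text
clock: 3.6
eef_pos: [440.2, 158.7, 326.9]
tool_rot: [-0.458, 1.569, -1.94]
force: [-0.2, -0.9, -0.8]
width: 85.2
```

Run:
```python
from h import *
snap('wrist','w3'); p,R,s=cur();print(p,s['clock'],np.degrees(phi_of(R)),s['qpos'])
```

```text
[440.26383494 158.19954719 327.01802879] 3.65 -85.00142803214828 [-0.22271819  0.2631665  -0.2346873   1.86080422  0.07220098  1.02682607
 -1.97064438]
```

View pics/w3.png

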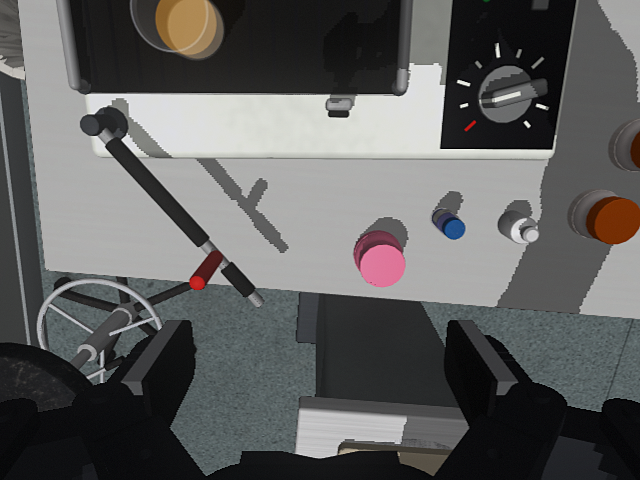

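Run:
```python
from h import *
ci=ctrl.camera_info('wrist')
im=cv2.imread('pics/w3.png')
cv2.imwrite('pics/w3z.png',cv2.resize(im[0:160,430:580],None,fx=4,fy=3.75*4/3.75,interpolation=cv2.INTER_CUBIC)[:600])
z={'bar_handle':130,'bar_hinge':80,'dial_grip':76,'beaker':58,'platform':58,'shaker':0,'jar_1':0,'steel_weight':0,'blue_vial':0}
for l in z:
    for m in ctrl.mark_of(l,'wrist')[:4]: print(l,np.round(m['point'],1),round(m['conf'],2),toz(ci,m['point'],z[l])[:2].round(1))
# front edge base top corners z=50
a=toz(ci,(100,156),50);b=toz(ci,(548,158),50);print('front edge',a,b,np.arctan2(-(a-b)[0],(a-b)[1]))
```

```text
bar_handle [205.1 271.8] 0.85 [379.9 249.1]
bar_hinge [ 92.9 125.8] 0.76 [488.3 361.1]
bar_hinge [194.7  29. ] 0.74 [573.4 272.4]
dial_grip [513.2  92.3] 0.62 [548.2  -1.9]
dial_grip [ 95.7 125. ] 0.59 [489.  360.6]
beaker [193.3  31.1] 0.66 [574.9 279.7]
platform [237.   22.3] 0.92 [585.2 242. ]
shaker [323.2  66.2] 0.94 [562.5 164.2]
jar_1 [629.1 144.3] 0.88 [ 514.  -169.1]
jar_1 [589.7 212.7] 0.72 [ 437.  -147.2]
steel_weight [511.8 220.7] 0.73 [420.3 -62.1]
steel_weight [240.6  20.9] 0.62 [596.8 249.4]
blue_vial [444.3 223.5] 0.55 [410.4  13.1]
front edge [458.64576384 371.26875396  50.        ] [494.53476904 -59.36497684  50.        ] 0.08314782968619273
```

View pics/w3z.png

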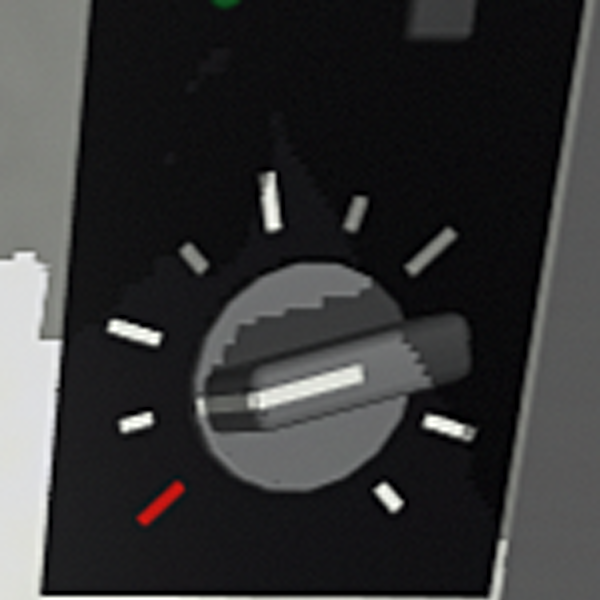

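Dial pointer is on mark 1, so it needs five more clicks. Shaker origin is about (563.5,165.2) with yaw 0.083. I'll approach the beaker with a closer look.

Run:
```python
from h import *
plan([510,277,260],np.radians(-85))
```

```text
t 4.1 tcp [440.1 160.4 327.4] jaw deg -84.8 w 84.8 q [-0.22  0.26 -0.24  1.86  0.07  1.03 -1.97] F [-0.6 -0.4 -0.1]
total shift [ 0.0899  0.1068 -0.1465] turn [ 0.03  0.   -0.  ] min rows 3
 row [ 0.03    0.0356 -0.0488] [ 0.01  0.   -0.  ]
 row [ 0.0299  0.0356 -0.0489] [ 0.01  0.   -0.  ]
 row [ 0.0299  0.0355 -0.0489] [ 0.01  0.   -0.  ]
```

{"api": "servo_tool", "payload": {"rows": [{"dx":0.03,"dy":0.0356,"dz":-0.0489,"wx":0,"wy":0,"wz":0,"fingers":0},{"dx":0.03,"dy":0.0356,"dz":-0.0489,"wx":0,"wy":0,"wz":0,"fingers":0},{"dx":0.03,"dy":0.0356,"dz":-0.0489,"wx":0,"wy":0,"wz":0,"fingers":0},{"dx":0,"dy":0,"dz":0,"wx":0,"wy":0,"wz":0,"fingers":0},{"dx":0,"dy":0,"dz":0,"wx":0,"wy":0,"wz":0,"fingers":0}]}}

```text
clock: 4.72
eef_pos: [509.5, 276.9, 259.6]
tool_rot: [-0.728, 1.569, -2.208]
force: [0.1, -0.2, 0.2]
width: 85.5
```

Run:
```python
from h import *
ci,_=snap('wrist','w4')
for m in ctrl.mark_of('beaker','wrist')[:2]: print(np.round(m['point'],1),round(m['conf'],2),toz(ci,m['point'],58).round(1))
plan([573,278,140],np.radians(-85))
```

```text
[324.9 125.5] 0.7 [576.5 278.1  58. ]
t 4.83 tcp [509.9 276.3 260.5] jaw deg -84.9 w 85.6 q [-0.39  0.5  -0.24  1.68  0.14  0.98 -2.16] F [ 0.5 -0.5  1.4]
total shift [0.1608 0.0839 0.0052] turn [ 0.02  0.01 -0.01] min rows 3
 row [0.0536 0.028  0.0017] [ 0.01  0.   -0.  ]
 row [0.0536 0.028  0.0017] [ 0.01  0.   -0.  ]
 row [0.0536 0.028  0.0017] [ 0.01  0.   -0.  ]
```

View pics/w4.png

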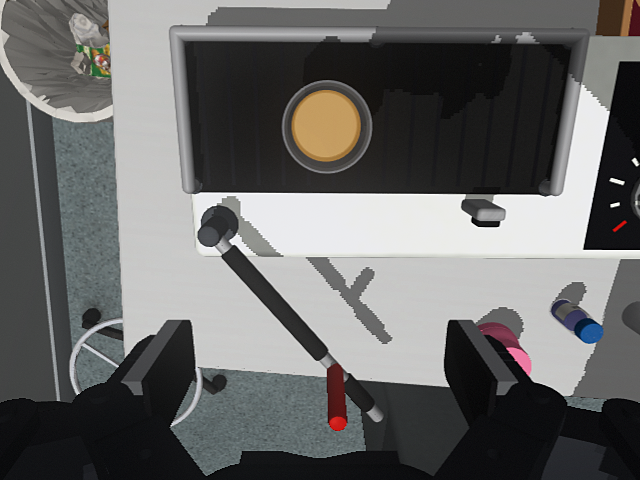

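Run:
```python
from h import *
ci=ctrl.camera_info('wrist')
for p in ((327,126.5),): print(toz(ci,p,128).round(1))
for p in ((284,127),(372,127)): print(toz(ci,p,128).round(1))
```

```text
[578.  277.2 128. ]
[575.3 303.8 128. ]
[580.2 249.4 128. ]
```

{"api": "servo_tool", "payload": {"rows": [{"dx":0.05,"dy":0.044,"dz":0.002,"wx":0,"wy":0,"wz":0,"fingers":0},{"dx":0.055,"dy":0.043,"dz":0.002,"wx":0,"wy":0,"wz":0,"fingers":0},{"dx":0.055,"dy":0,"dz":0,"wx":0,"wy":0,"wz":0,"fingers":0},{"dx":0,"dy":0,"dz":0,"wx":0,"wy":0,"wz":0,"fingers":0}]}}

```text
clock: 5.32
eef_pos: [573.1, 278.0, 137.7]
tool_rot: [-1.088, 1.564, -2.57]
force: [-1.2, 0.1, 0.3]
width: 85.2
```

Run:
```python
from h import *
plan([575,278,84],np.radians(-85))
snap('wrist','w5')
```

```text
t 5.33 tcp [573.1 278.  137.7] jaw deg -84.9 w 85.2 q [-0.37  0.72 -0.2   1.63  0.19  0.81 -2.14] F [-1.2  0.1  0.3]
total shift [0.0716 0.0029 0.0001] turn [0.02 0.03 0.05] min rows 1
 row [0.0716 0.0029 0.0001] [0.02 0.03 0.05]
```

View pics/w5.png

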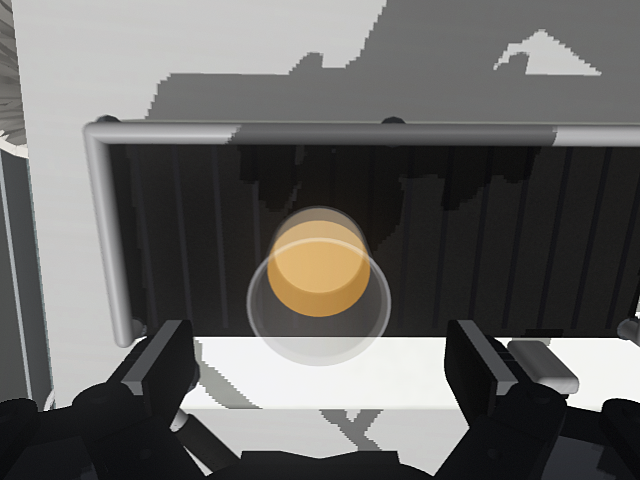

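{"api": "servo_tool", "payload": {"rows": [{"dx":0.036,"dy":0.005,"dz":0,"wx":0,"wy":0,"wz":0,"fingers":0},{"dx":0.036,"dy":0,"dz":0,"wx":0,"wy":0,"wz":0,"fingers":0},{"dx":0,"dy":0,"dz":0,"wx":0,"wy":0,"wz":0,"fingers":0.5},{"dx":0,"dy":0,"dz":0,"wx":0,"wy":0,"wz":0,"fingers":0.6},{"dx":0,"dy":0,"dz":0,"wx":0,"wy":0,"wz":0,"fingers":0.6}]}}

```text
clock: 6.0
eef_pos: [580.2, 281.2, 88.6]
tool_rot: [1.862, 1.567, 0.382]
force: [-1.4, -1.3, 7.6]
width: 53.9
```

{"api": "servo_tool", "payload": {"rows": [{"dx":0,"dy":0,"dz":0,"wx":0,"wy":0,"wz":0,"fingers":0.6},{"dx":0,"dy":0,"dz":0,"wx":0,"wy":0,"wz":0,"fingers":0.6}]}}

```text
clock: 6.25
eef_pos: [580.1, 281.2, 88.6]
tool_rot: [1.851, 1.567, 0.371]
force: [-1.9, -1.2, 8.3]
width: 54.1
```

{"api": "servo_tool", "payload": {"rows": [{"dx":-0.04,"dy":0,"dz":0,"wx":0,"wy":0,"wz":0,"fingers":0.6},{"dx":-0.07,"dy":0,"dz":0,"wx":0,"wy":0,"wz":0,"fingers":0.6},{"dx":-0.05,"dy":-0.01,"dz":0.04,"wx":0,"wy":0,"wz":0,"fingers":0.6},{"dx":0,"dy":0,"dz":0,"wx":0,"wy":0,"wz":0,"fingers":0.6}]}}

```text
clock: 6.75
eef_pos: [576.8, 248.4, 210.6]
tool_rot: [1.657, 1.563, 0.173]
force: [0.9, 0.3, -0.8]
width: 54.3
```

Run:
```python
from h import *
plan([462,-362,200],np.radians(-85))
snap('wrist','w6')
```

```text
t 6.75 tcp [576.8 248.4 210.6] jaw deg -85.0 w 54.3 q [-0.32  0.62 -0.22  1.61  0.17  0.92 -2.08] F [ 0.9  0.3 -0.8]
total shift [ 0.0117 -0.2233  0.7975] turn [-0.   -0.01 -0.08] min rows 11
 row [ 0.0011 -0.0203  0.0725] [-0.   -0.   -0.01]
 row [ 0.0011 -0.0203  0.0725] [-0.   -0.   -0.01]
 row [ 0.0011 -0.0203  0.0725] [-0.   -0.   -0.01]
 row [ 0.0011 -0.0203  0.0725] [-0.   -0.   -0.01]
 row [ 0.0011 -0.0203  0.0725] [-0.   -0.   -0.01]
 row [ 0.0012 -0.0203  0.0725] [-0.   -0.   -0.01]
 row [ 0.0012 -0.0203  0.0725] [-0.   -0.   -0.01]
 row [ 0.0012 -0.0203  0.0725] [-0.   -0.   -0.01]
 row [ 0.0012 -0.0203  0.0725] [-0.   -0.   -0.01]
 row [ 0.0012 -0.0203  0.0725] [-0.   -0.   -0.01]
 row [ 0.0013 -0.0203  0.0725] [-0.   -0.   -0.01]
```

View pics/w6.png

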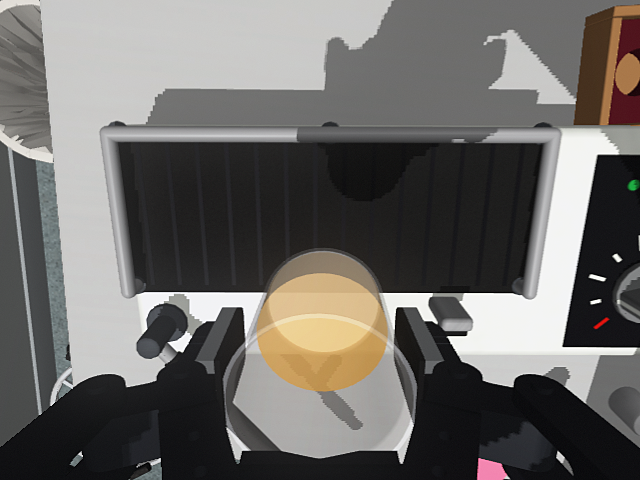

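Beaker is held upright between the pads, and the platform is empty. Carrying it to the mat.

{"api": "servo_tool", "payload": {"rows": [{"dx":0,"dy":-0.02,"dz":0.073,"wx":0,"wy":0,"wz":0,"fingers":0.6},{"dx":0,"dy":-0.02,"dz":0.073,"wx":0,"wy":0,"wz":0,"fingers":0.6},{"dx":0,"dy":-0.02,"dz":0.073,"wx":0,"wy":0,"wz":0,"fingers":0.6},{"dx":0,"dy":-0.02,"dz":0.073,"wx":0,"wy":0,"wz":0,"fingers":0.6},{"dx":0,"dy":-0.02,"dz":0.073,"wx":0,"wy":0,"wz":0,"fingers":0.6}]}}

```text
clock: 7.42
eef_pos: [523.5, -29.8, 205.1]
tool_rot: [-2.461, 1.57, 2.344]
force: [0.3, -0.5, -0.1]
width: 53.9
```

{"api": "servo_tool", "payload": {"rows": [{"dx":0,"dy":-0.02,"dz":0.073,"wx":0,"wy":0,"wz":0,"fingers":0.6},{"dx":0,"dy":-0.02,"dz":0.073,"wx":0,"wy":0,"wz":0,"fingers":0.6},{"dx":0,"dy":-0.02,"dz":0.073,"wx":0,"wy":0,"wz":0,"fingers":0.6},{"dx":0,"dy":-0.02,"dz":0.073,"wx":0,"wy":0,"wz":0,"fingers":0.6},{"dx":0,"dy":-0.02,"dz":0.073,"wx":0,"wy":0,"wz":0,"fingers":0.6}]}}

```text
clock: 8.05
eef_pos: [474.2, -309.2, 205.0]
tool_rot: [-3.095, 1.569, 1.71]
force: [0.7, 1.1, 0.2]
width: 53.4
```

{"api": "servo_tool", "payload": {"rows": [{"dx":0.01,"dy":-0.02,"dz":0.065,"wx":0,"wy":0,"wz":0,"fingers":0.6},{"dx":0.03,"dy":0,"dz":0,"wx":0,"wy":0,"wz":0,"fingers":0.6},{"dx":0,"dy":0,"dz":0,"wx":0,"wy":0,"wz":0,"fingers":0.6},{"dx":0,"dy":0,"dz":0,"wx":0,"wy":0,"wz":0,"fingers":0.6}]}}

```text
clock: 8.55
eef_pos: [464.7, -357.1, 175.9]
tool_rot: [2.651, 1.57, 1.173]
force: [-0.5, 0.1, -0.1]
width: 54.0
```

Run:
```python
from h import *
plan([462,-362,34],np.radians(-85))
ci,_=snap('wrist','w7')
print(proj(ci,[[462,-362,0]]))
```

```text
t 8.55 tcp [ 464.7 -357.1  175.9] jaw deg -84.7 w 54.0 q [ 0.75  0.61 -0.22  1.75  0.18  0.8  -1.04] F [-0.5  0.1 -0.1]
total shift [ 0.1892 -0.0043  0.0064] turn [ 0.05 -0.01 -0.  ] min rows 3
 row [ 0.0631 -0.0014  0.0021] [ 0.02 -0.   -0.  ]
 row [ 0.0631 -0.0014  0.0021] [ 0.02 -0.   -0.  ]
 row [ 0.0631 -0.0014  0.0021] [ 0.02 -0.   -0.  ]
[[325.12019143 221.47948392]]
```

View pics/w7.png

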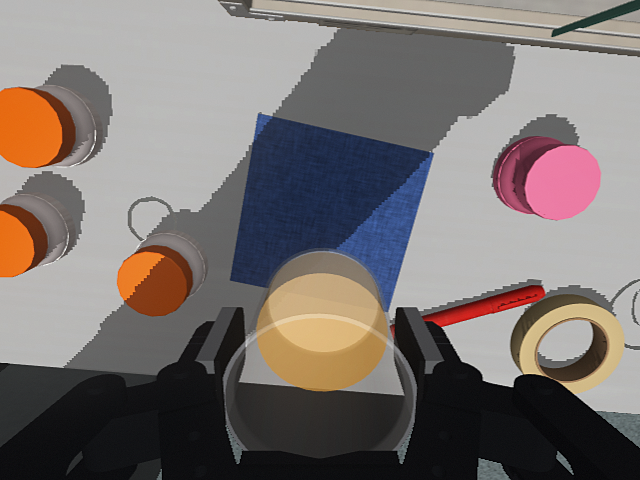

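{"api": "servo_tool", "payload": {"rows": [{"dx":0.06,"dy":-0.001,"dz":0.003,"wx":0,"wy":0,"wz":0,"fingers":0.6},{"dx":0.06,"dy":-0.001,"dz":0.003,"wx":0,"wy":0,"wz":0,"fingers":0.6},{"dx":0.05,"dy":0,"dz":0,"wx":0,"wy":0,"wz":0,"fingers":0.6},{"dx":0.017,"dy":0,"dz":0,"wx":0,"wy":0,"wz":0,"fingers":0.6},{"dx":0,"dy":0,"dz":0,"wx":0,"wy":0,"wz":0,"fingers":0.6}]}}

```text
clock: 9.22
eef_pos: [463.2, -362.7, 35.9]
tool_rot: [2.043, 1.571, 0.564]
force: [-0.6, 0.3, -0.5]
width: 53.9
```

Run:
```python
from h import *
plan([462,-362,31],np.radians(-85))
```

```text
t 9.22 tcp [ 463.2 -362.7   35.9] jaw deg -84.7 w 53.9 q [ 0.72  0.81 -0.16  1.83  0.24  0.52 -1.08] F [-0.6  0.3 -0.5]
total shift [ 0.0065 -0.0015 -0.0011] turn [ 0.04 -0.   -0.  ] min rows 1
 row [ 0.0065 -0.0015 -0.0011] [ 0.04 -0.   -0.  ]
```

{"api": "servo_tool", "payload": {"rows": [{"dx":0.005,"dy":0,"dz":0,"wx":0,"wy":0,"wz":0,"fingers":0.6},{"dx":0.002,"dy":0,"dz":0,"wx":0,"wy":0,"wz":0,"fingers":0.6},{"dx":0,"dy":0,"dz":0,"wx":0,"wy":0,"wz":0,"fingers":0.6}]}}

```text
clock: 9.6
eef_pos: [462.9, -363.4, 31.0]
tool_rot: [0.801, 1.57, -0.679]
force: [0.7, -0.6, -0.6]
width: 54.1
```

{"api": "servo_tool", "payload": {"rows": [{"dx":0.002,"dy":0,"dz":0,"wx":0,"wy":0,"wz":0,"fingers":0.6},{"dx":0,"dy":0,"dz":0,"wx":0,"wy":0,"wz":0,"fingers":0.6},{"dx":0,"dy":0,"dz":0,"wx":0,"wy":0,"wz":0,"fingers":0.2},{"dx":0,"dy":0,"dz":0,"wx":0,"wy":0,"wz":0,"fingers":0},{"dx":0,"dy":0,"dz":0,"wx":0,"wy":0,"wz":0,"fingers":0}]}}

```text
clock: 10.22
eef_pos: [462.5, -363.1, 28.7]
tool_rot: [-2.356, 1.571, 2.447]
force: [0.5, -0.3, -0.7]
width: 85.3
```

{"api": "servo_tool", "payload": {"rows": [{"dx":-0.05,"dy":0,"dz":0,"wx":0,"wy":0,"wz":0,"fingers":0},{"dx":-0.08,"dy":0,"dz":0,"wx":0,"wy":0,"wz":0,"fingers":0},{"dx":-0.07,"dy":0,"dz":-0.02,"wx":0,"wy":0,"wz":0,"fingers":0},{"dx":-0.01,"dy":-0.06,"dz":-0.06,"wx":0,"wy":0,"wz":0,"fingers":0},{"dx":0,"dy":-0.02,"dz":-0.06,"wx":0,"wy":0,"wz":0,"fingers":0}]}}

```text
clock: 10.85
eef_pos: [392.3, -264.8, 187.0]
tool_rot: [-0.188, 1.57, -1.671]
force: [0.4, 1.2, 0.3]
width: 85.5
```

{"api": "servo_tool", "payload": {"rows": [{"dx":0,"dy":0,"dz":-0.04,"wx":0,"wy":0,"wz":0,"fingers":0},{"dx":0,"dy":0,"dz":0,"wx":0,"wy":0,"wz":0,"fingers":0},{"dx":0,"dy":0,"dz":0,"wx":0,"wy":0,"wz":0,"fingers":0}]}}

```text
clock: 11.22
eef_pos: [392.2, -235.9, 186.2]
tool_rot: [0.637, 1.57, -0.844]
force: [-0.0, -0.4, 0.5]
width: 85.3
```

```bash
cat >> h.py <<'E'
def caps(name,cam='wrist',z=48,mn=150):
    ci,im=snap(cam,name)
    m=cv2.inRange(cv2.cvtColor(im,cv2.COLOR_RGB2HSV),(5,150,60),(18,255,255));m=cv2.morphologyEx(m,cv2.MORPH_OPEN,np.ones((3,3)))
    out=[]
    for c in cv2.findContours(m,cv2.RETR_EXTERNAL,cv2.CHAIN_APPROX_NONE)[0]:
        if cv2.contourArea(c)<mn: continue
        e=cv2.fitEllipse(c); X=toz(ci,e[0],z); out.append(X); print('cap',np.round(e[0],1),np.round(e[1],1),X[:2].round(1))
    return ci,im,out
E
python3 - <<'E'
from h import *
plan([420,-246,100])
caps('w8')
E
```

```text
t 11.22 tcp [ 392.2 -235.9  186.2] jaw deg -84.8 w 85.3 q [ 0.65  0.43 -0.24  2.08  0.17  0.64 -1.18] F [-0.  -0.4  0.5]
total shift [0.115  0.0356 0.0166] turn [ 0.    0.01 -0.01] min rows 2
 row [0.0575 0.0178 0.0083] [ 0.  0. -0.]
 row [0.0575 0.0178 0.0083] [ 0.  0. -0.]
cap [338.5 191.1] [70.4 71.8] [ 419.9 -246.7]
cap [528.3 146.7] [39.4 65.9] [ 459.5 -364.9]
cap [187.8 147.3] [73.6 78.2] [ 439.3 -147.4]
cap [229.4  29.6] [70.1 85.9] [ 510.3 -171.9]
```

View pics/w8.png

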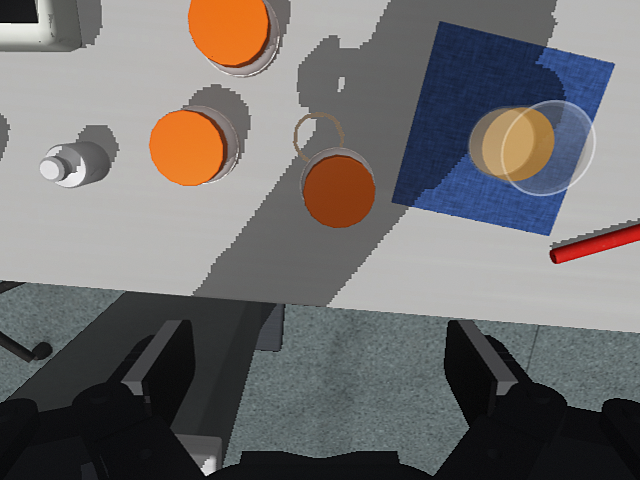

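{"api": "servo_tool", "payload": {"rows": [{"dx":0.06,"dy":0.018,"dz":0.007,"wx":0,"wy":0,"wz":0,"fingers":0},{"dx":0.06,"dy":0.0165,"dz":0.007,"wx":0,"wy":0,"wz":0,"fingers":0},{"dx":0.06,"dy":0,"dz":0,"wx":0,"wy":0,"wz":0,"fingers":0},{"dx":0.052,"dy":0,"dz":0,"wx":0,"wy":0,"wz":0,"fingers":0},{"dx":0,"dy":0,"dz":0,"wx":0,"wy":0,"wz":0,"fingers":0}]}}

```text
clock: 11.9
eef_pos: [416.7, -243.2, 9.5]
tool_rot: [-2.017, 1.565, 2.785]
force: [-0.6, -0.1, -0.0]
width: 85.5
```

Run:
```python
from h import *
plan([419,-246.5,12],np.radians(-85))
caps('w9')
```

```text
t 11.9 tcp [ 416.7 -243.2    9.5] jaw deg -84.9 w 85.5 q [ 0.54  0.79 -0.1   2.12  0.29  0.25 -1.3 ] F [-0.6 -0.1 -0. ]
total shift [-0.0033  0.0027  0.0047] turn [ 0.02 -0.02  0.05] min rows 1
 row [-0.0033  0.0027  0.0047] [ 0.02 -0.02  0.05]
cap [331.5 370.7] [165.6 165.8] [ 423.  -246.6]
cap [ 32.5 280. ] [ 82.3 177.5] [ 443. -166.]
cap [70.8 40.8] [ 97.9 174.2] [ 501.6 -180.6]
```

View pics/w9.png

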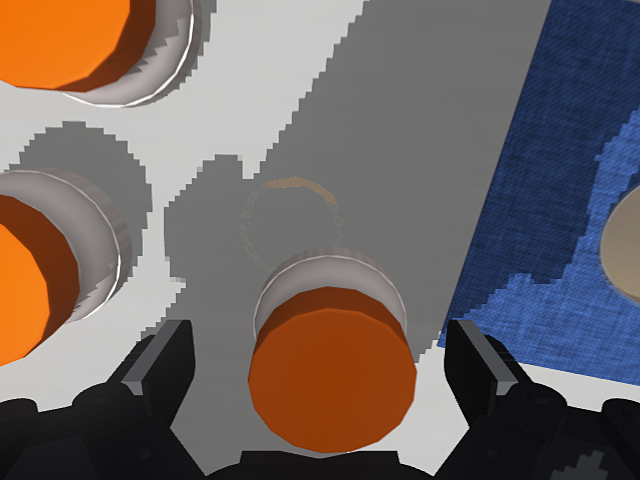

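{"api": "servo_tool", "payload": {"rows": [{"dx":-0.005,"dy":0.006,"dz":0.004,"wx":0,"wy":0,"wz":0,"fingers":0},{"dx":0,"dy":0,"dz":0,"wx":0,"wy":0,"wz":0,"fingers":0.6},{"dx":0,"dy":0,"dz":0,"wx":0,"wy":0,"wz":0,"fingers":0.6},{"dx":0,"dy":0,"dz":0,"wx":0,"wy":0,"wz":0,"fingers":0.6},{"dx":0,"dy":0,"dz":0,"wx":0,"wy":0,"wz":0,"fingers":0.6}]}}

```text
clock: 12.58
eef_pos: [423.9, -246.3, 17.3]
tool_rot: [0.891, 1.569, -0.589]
force: [-0.1, -0.1, 9.7]
width: 47.1
```

{"api": "servo_tool", "payload": {"rows": [{"dx":-0.02,"dy":0,"dz":0,"wx":0,"wy":0,"wz":0,"fingers":0.6},{"dx":-0.06,"dy":0,"dz":0,"wx":0,"wy":0,"wz":0,"fingers":0.6},{"dx":-0.08,"dy":0,"dz":0,"wx":0,"wy":0,"wz":0,"fingers":0.6},{"dx":-0.05,"dy":0.02,"dz":-0.02,"wx":0,"wy":0,"wz":0,"fingers":0.6},{"dx":0,"dy":0,"dz":0,"wx":0,"wy":0,"wz":0,"fingers":0.6}]}}

```text
clock: 13.2
eef_pos: [439.7, -229.0, 177.0]
tool_rot: [1.141, 1.563, -0.336]
force: [-0.6, 0.2, -0.8]
width: 46.6
```

Run:
```python
from h import *
plan([573.6,319.5,150],np.radians(-85.2))
caps('w10')
```

```text
t 13.2 tcp [ 439.7 -229.   177. ] jaw deg -84.7 w 46.6 q [ 0.6   0.49 -0.25  2.    0.19  0.66 -1.25] F [-0.6  0.2 -0.8]
total shift [ 0.0355  0.2453 -0.7118] turn [ 0.09  0.03 -0.07] min rows 10
 row [ 0.0035  0.0245 -0.0712] [ 0.01  0.   -0.01]
 row [ 0.0036  0.0245 -0.0712] [ 0.01  0.   -0.01]
 row [ 0.0036  0.0244 -0.0712] [ 0.01  0.   -0.01]
 row [ 0.0036  0.0243 -0.0712] [ 0.01  0.   -0.01]
 row [ 0.0036  0.0243 -0.0713] [ 0.01  0.   -0.01]
 row [ 0.0036  0.0242 -0.0713] [ 0.01  0.   -0.01]
 row [ 0.0036  0.0242 -0.0713] [ 0.01  0.   -0.01]
 row [ 0.0036  0.0241 -0.0713] [ 0.01  0.   -0.01]
 row [ 0.0036  0.024  -0.0713] [ 0.01  0.   -0.01]
 row [ 0.0036  0.024  -0.0714] [ 0.01  0.   -0.01]
cap [319.1 374.8] [153.7 154.2] [ 334.7 -239.6]
cap [527.3 226.3] [34.9 58.9] [ 458.2 -365.1]
cap [194.  223.6] [71.4 74.8] [ 439.8 -147.6]
cap [234.6 107.6] [77.1 81.5] [ 514.5 -171.4]
```

View pics/w10.png

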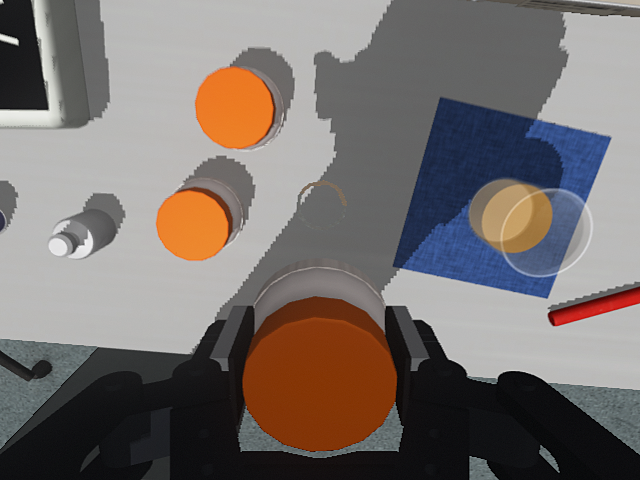

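{"api": "servo_tool", "payload": {"rows": [{"dx":0,"dy":0.024,"dz":-0.071,"wx":0,"wy":0,"wz":0,"fingers":0.6},{"dx":0,"dy":0.024,"dz":-0.071,"wx":0,"wy":0,"wz":0,"fingers":0.6},{"dx":0,"dy":0.024,"dz":-0.071,"wx":0,"wy":0,"wz":0,"fingers":0.6},{"dx":0,"dy":0.024,"dz":-0.071,"wx":0,"wy":0,"wz":0,"fingers":0.6},{"dx":0,"dy":0.024,"dz":-0.071,"wx":0,"wy":0,"wz":0,"fingers":0.6}]}}

```text
clock: 13.88
eef_pos: [501.2, 44.3, 171.9]
tool_rot: [-1.305, 1.567, -2.786]
force: [1.4, -0.4, -1.6]
width: 46.6
```

{"api": "servo_tool", "payload": {"rows": [{"dx":0,"dy":0.024,"dz":-0.071,"wx":0,"wy":0,"wz":0,"fingers":0.6},{"dx":0,"dy":0.024,"dz":-0.071,"wx":0,"wy":0,"wz":0,"fingers":0.6},{"dx":0,"dy":0.024,"dz":-0.071,"wx":0,"wy":0,"wz":0,"fingers":0.6},{"dx":0,"dy":0.024,"dz":-0.071,"wx":0,"wy":0,"wz":0,"fingers":0.6},{"dx":0,"dy":0.024,"dz":-0.071,"wx":0,"wy":0,"wz":0,"fingers":0.6}]}}

```text
clock: 14.5
eef_pos: [567.4, 316.9, 171.2]
tool_rot: [-0.822, 1.566, -2.303]
force: [1.3, 0.1, -0.8]
width: 46.7
```

{"api": "servo_tool", "payload": {"rows": [{"dx":0.03,"dy":0,"dz":0,"wx":0,"wy":0,"wz":0,"fingers":0.6},{"dx":0,"dy":0,"dz":0,"wx":0,"wy":0,"wz":0,"fingers":0.6},{"dx":0,"dy":0,"dz":0,"wx":0,"wy":0,"wz":0,"fingers":0.6}]}}

```text
clock: 14.88
eef_pos: [567.9, 315.1, 150.2]
tool_rot: [-0.654, 1.568, -2.136]
force: [-0.8, -0.7, -0.8]
width: 47.1
```

Run:
```python
from h import *
plan([573.6,319.5,80],np.radians(-85.2))
ci,_=snap('wrist','w11')
print(proj(ci,[[573.6,319.5,58],[585.2,242.2,58]]))
```

```text
t 14.88 tcp [567.9 315.1 150.2] jaw deg -84.9 w 47.1 q [-0.43  0.72 -0.2   1.59  0.18  0.85 -2.18] F [-0.8 -0.7 -0.8]
total shift [ 0.0936  0.0082 -0.0053] turn [0.05 0.02 0.01] min rows 2
 row [ 0.0468  0.0041 -0.0027] [0.02 0.01 0.01]
 row [ 0.0468  0.0041 -0.0026] [0.02 0.01 0.01]
[[311.45918144 239.9474558 ]
 [448.63067825 232.04028262]]
```

View pics/w11.png

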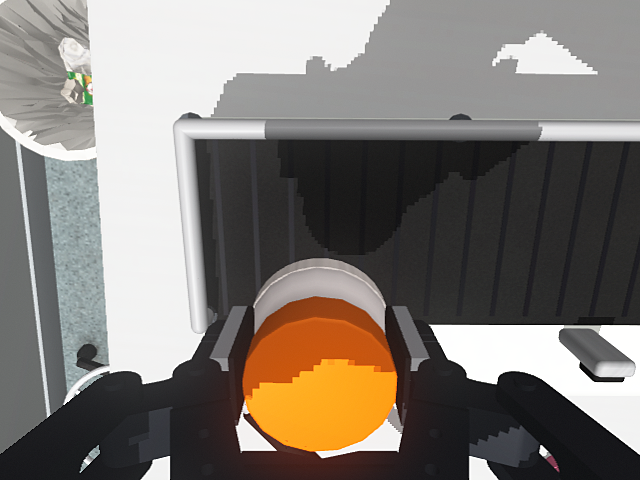

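{"api": "servo_tool", "payload": {"rows": [{"dx":0.04,"dy":0.006,"dz":-0.005,"wx":0,"wy":0,"wz":0,"fingers":0.6},{"dx":0.045,"dy":0.002,"dz":0,"wx":0,"wy":0,"wz":0,"fingers":0.6},{"dx":0.01,"dy":0,"dz":0,"wx":0,"wy":0,"wz":0,"fingers":0.6},{"dx":0,"dy":0,"dz":0,"wx":0,"wy":0,"wz":0,"fingers":0.6}]}}

```text
clock: 15.42
eef_pos: [574.0, 321.0, 80.3]
tool_rot: [1.599, 1.57, 0.118]
force: [1.1, -0.4, -0.3]
width: 46.6
```

{"api": "servo_tool", "payload": {"rows": [{"dx":0.004,"dy":0,"dz":0,"wx":0,"wy":0,"wz":0,"fingers":0.6},{"dx":0.003,"dy":0,"dz":0,"wx":0,"wy":0,"wz":0,"fingers":0.6},{"dx":0,"dy":0,"dz":0,"wx":0,"wy":0,"wz":0,"fingers":0.6}]}}

```text
clock: 15.8
eef_pos: [574.2, 321.7, 75.4]
tool_rot: [1.923, 1.569, 0.443]
force: [-0.8, 0.1, 3.2]
width: 46.6
```

{"api": "servo_tool", "payload": {"rows": [{"dx":0,"dy":0,"dz":0,"wx":0,"wy":0,"wz":0,"fingers":0.25},{"dx":0,"dy":0,"dz":0,"wx":0,"wy":0,"wz":0,"fingers":0.25},{"dx":-0.03,"dy":0,"dz":0,"wx":0,"wy":0,"wz":0,"fingers":0.25},{"dx":-0.07,"dy":0,"dz":0,"wx":0,"wy":0,"wz":0,"fingers":0.1},{"dx":-0.04,"dy":-0.03,"dz":0.05,"wx":0,"wy":0,"wz":0,"fingers":0}]}}

```text
clock: 16.42
eef_pos: [555.8, 285.9, 181.8]
tool_rot: [2.35, 1.564, 0.874]
force: [0.1, -1.2, 0.7]
width: 85.4
```

{"api": "servo_tool", "payload": {"rows": [{"dx":0,"dy":-0.04,"dz":0.07,"wx":0,"wy":0,"wz":0,"fingers":0},{"dx":0,"dy":0,"dz":0,"wx":0,"wy":0,"wz":0,"fingers":0}]}}

```text
clock: 16.68
eef_pos: [527.5, 220.8, 179.4]
tool_rot: [-0.587, 1.565, -2.072]
force: [0.3, -0.2, -0.2]
width: 85.5
```

Run:
```python
from h import *
plan([425,-165,190],np.radians(-60))
caps('w12',z=106)
caps('t12',cam='top',mn=80)
```

```text
t 16.68 tcp [527.5 220.8 179.4] jaw deg -85.1 w 85.5 q [-0.31  0.59 -0.21  1.79  0.17  0.79 -2.09] F [ 0.3 -0.2 -0.2]
total shift [-0.0111 -0.1799  0.501 ] turn [-4.19  0.04  0.04] min rows 7
 row [-0.0016 -0.0257  0.0716] [-0.6   0.01  0.01]
 row [-0.0016 -0.0301  0.0698] [-0.6   0.01  0.01]
 row [-0.0017 -0.0344  0.0678] [-0.6   0.01  0.01]
 row [-0.0018 -0.0386  0.0655] [-0.6   0.01  0.01]
 row [-0.0018 -0.0426  0.063 ] [-0.6   0.01  0.01]
 row [-0.0019 -0.0465  0.0602] [-0.6   0.01  0.01]
 row [-0.002  -0.0502  0.0571] [-0.6   0.01  0.01]
cap [125.5 162.5] [ 95.2 106.8] [570.7 320.5]
cap [345.2 259.9] [15.3 15.8] [ 435.7 -145.6]
cap [353.4 232.4] [15.  15.6] [ 511.2 -169.5]
```

View pics/w12.png

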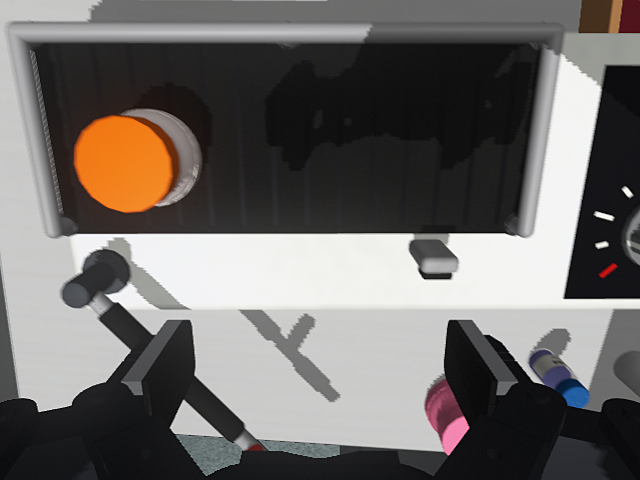

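Run:
```python
from h import *
plan([437.5,-148,150],np.radians(-85))
```

```text
t 16.77 tcp [529.7 226.6 179.7] jaw deg -84.9 w 85.5 q [-0.31  0.59 -0.22  1.78  0.17  0.79 -2.09] F [-0.4  0.8 -0.7]
total shift [ 0.0394 -0.167   0.4865] turn [ 0.02 -0.   -0.01] min rows 7
 row [ 0.0056 -0.0239  0.0695] [ 0. -0. -0.]
 row [ 0.0056 -0.0238  0.0695] [ 0. -0. -0.]
 row [ 0.0056 -0.0238  0.0695] [ 0. -0. -0.]
 row [ 0.0056 -0.0238  0.0695] [ 0. -0. -0.]
 row [ 0.0056 -0.0238  0.0695] [ 0. -0. -0.]
 row [ 0.0057 -0.0238  0.0695] [ 0. -0. -0.]
 row [ 0.0057 -0.0237  0.0695] [ 0. -0. -0.]
```

{"api": "servo_tool", "payload": {"rows": [{"dx":0.005,"dy":-0.024,"dz":0.07,"wx":0,"wy":0,"wz":0,"fingers":0},{"dx":0.005,"dy":-0.024,"dz":0.07,"wx":0,"wy":0,"wz":0,"fingers":0},{"dx":0.005,"dy":-0.024,"dz":0.07,"wx":0,"wy":0,"wz":0,"fingers":0},{"dx":0.005,"dy":-0.024,"dz":0.07,"wx":0,"wy":0,"wz":0,"fingers":0},{"dx":0.005,"dy":-0.024,"dz":0.07,"wx":0,"wy":0,"wz":0,"fingers":0}]}}

```text
clock: 17.4
eef_pos: [464.7, -42.9, 160.5]
tool_rot: [1.923, 1.569, 0.445]
force: [0.1, -0.6, 0.2]
width: 85.6
```

{"api": "servo_tool", "payload": {"rows": [{"dx":0.005,"dy":-0.024,"dz":0.07,"wx":0,"wy":0,"wz":0,"fingers":0},{"dx":0.005,"dy":-0.024,"dz":0.068,"wx":0,"wy":0,"wz":0,"fingers":0},{"dx":0,"dy":0,"dz":0,"wx":0,"wy":0,"wz":0,"fingers":0},{"dx":0,"dy":0,"dz":0,"wx":0,"wy":0,"wz":0,"fingers":0}]}}

```text
clock: 17.9
eef_pos: [438.5, -147.8, 153.0]
tool_rot: [2.167, 1.569, 0.688]
force: [-0.1, 1.0, 0.0]
width: 85.5
```

Run:
```python
from h import *
plan([437.5,-148,40],np.radians(-85))
caps('w13')
```

```text
t 17.9 tcp [ 438.5 -147.8  153. ] jaw deg -84.7 w 85.5 q [ 0.44  0.5  -0.24  2.1   0.21  0.56 -1.44] F [-0.1  1.   0. ]
total shift [ 0.1507 -0.0016  0.0002] turn [ 0.04 -0.01 -0.01] min rows 2
 row [ 0.0754 -0.0008  0.0001] [ 0.02 -0.   -0.01]
 row [ 0.0754 -0.0007  0.0001] [ 0.02 -0.   -0.01]
cap [315.8 241. ] [77.  78.9] [ 440.3 -145.8]
cap [371.7 115.6] [83.5 88.8] [ 515.2 -170.2]
```

View pics/w13.png

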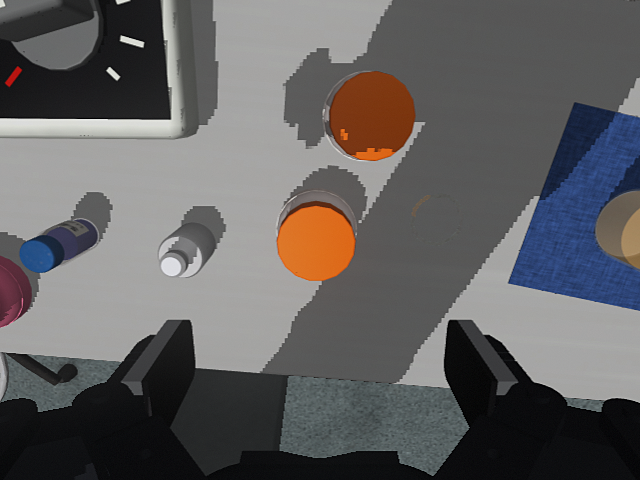

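{"api": "servo_tool", "payload": {"rows": [{"dx":0.075,"dy":0.001,"dz":0,"wx":0,"wy":0,"wz":0,"fingers":0},{"dx":0.07,"dy":0.001,"dz":0,"wx":0,"wy":0,"wz":0,"fingers":0},{"dx":0.02,"dy":0,"dz":0,"wx":0,"wy":0,"wz":0,"fingers":0},{"dx":0,"dy":0,"dz":0,"wx":0,"wy":0,"wz":0,"fingers":0}]}}

```text
clock: 18.45
eef_pos: [439.0, -147.4, 29.2]
tool_rot: [-2.299, 1.57, 2.506]
force: [0.5, 0.1, 0.1]
width: 85.2
```

Run:
```python
from h import *
plan([440,-146.5,18],np.radians(-85))
caps('w14')
```

```text
t 18.45 tcp [ 439.  -147.4   29.2] jaw deg -84.7 w 85.2 q [ 0.35  0.74 -0.12  2.17  0.33  0.25 -1.54] F [0.5 0.1 0.1]
total shift [ 0.0149  0.0015 -0.0011] turn [ 0.06 -0.01  0.01] min rows 1
 row [ 0.0149  0.0015 -0.0011] [ 0.06 -0.01  0.01]
cap [314.4 343.1] [142.7 143.6] [ 442.1 -146.1]
cap [426.5 114.5] [167.  180.5] [ 515.9 -170.6]
```

{"api": "servo_tool", "payload": {"rows": [{"dx":0.005,"dy":0.003,"dz":-0.001,"wx":0,"wy":0,"wz":-0.3,"fingers":0},{"dx":0,"dy":0,"dz":0,"wx":0,"wy":0,"wz":0,"fingers":0}]}}

```text
clock: 18.75
eef_pos: [443.1, -147.9, 27.3]
tool_rot: [-1.532, 1.544, -3.011]
force: [-0.7, -0.9, -0.0]
width: 85.4
```

Run:
```python
from h import *
plan([441,-146.5,22],np.radians(-85))
```

```text
t 18.75 tcp [ 443.1 -147.9   27.3] jaw deg -84.8 w 85.4 q [ 0.34  0.75 -0.12  2.14  0.32  0.3  -1.54] F [-0.7 -0.9 -0. ]
total shift [ 0.0072 -0.0024 -0.0021] turn [0.04 0.01 0.26] min rows 1
 row [ 0.0072 -0.0024 -0.0021] [0.04 0.01 0.26]
```

{"api": "servo_tool", "payload": {"rows": [{"dx":0.0095,"dy":-0.003,"dz":-0.002,"wx":0,"wy":0,"wz":0,"fingers":0},{"dx":0,"dy":0,"dz":0,"wx":0,"wy":0,"wz":0,"fingers":0.6},{"dx":0,"dy":0,"dz":0,"wx":0,"wy":0,"wz":0,"fingers":0.6},{"dx":0,"dy":0,"dz":0,"wx":0,"wy":0,"wz":0,"fingers":0.6},{"dx":0,"dy":0,"dz":0,"wx":0,"wy":0,"wz":0,"fingers":0.6}]}}

```text
clock: 19.38
eef_pos: [438.0, -146.6, 19.1]
tool_rot: [-1.567, 1.539, -3.047]
force: [-1.0, 0.3, 5.9]
width: 46.6
```

{"api": "servo_tool", "payload": {"rows": [{"dx":-0.02,"dy":0,"dz":0,"wx":0,"wy":0,"wz":0,"fingers":0.6},{"dx":-0.06,"dy":0,"dz":0,"wx":0,"wy":0,"wz":0,"fingers":0.6},{"dx":-0.08,"dy":0,"dz":0,"wx":0,"wy":0,"wz":0,"fingers":0.6},{"dx":-0.05,"dy":0.02,"dz":-0.02,"wx":0,"wy":0,"wz":0,"fingers":0.6},{"dx":0,"dy":0,"dz":0,"wx":0,"wy":0,"wz":0,"fingers":0.6}]}}

```text
clock: 20.0
eef_pos: [459.8, -129.0, 179.1]
tool_rot: [-1.489, 1.548, -2.968]
force: [-0.0, 0.0, -1.0]
width: 46.8
```

Run:
```python
from h import *
plan([580.2,241.8,160],np.radians(-85.2))
caps('w15')
```

```text
t 20.0 tcp [ 459.8 -129.   179.1] jaw deg -84.7 w 46.8 q [ 0.4   0.48 -0.28  2.02  0.21  0.69 -1.49] F [-0.  0. -1.]
total shift [ 0.0198  0.206  -0.4775] turn [0.08 0.02 0.22] min rows 7
 row [ 0.0028  0.0294 -0.0682] [0.01 0.   0.03]
 row [ 0.0029  0.0293 -0.0683] [0.01 0.   0.03]
 row [ 0.0031  0.0292 -0.0683] [0.01 0.   0.03]
 row [ 0.0032  0.0291 -0.0683] [0.01 0.   0.03]
 row [ 0.0033  0.029  -0.0684] [0.01 0.   0.03]
 row [ 0.0034  0.029  -0.0684] [0.01 0.   0.03]
 row [ 0.0035  0.0289 -0.0684] [0.01 0.   0.03]
cap [319.1 358. ] [152.5 153.8] [ 361.6 -138.7]
cap [392.  149.6] [75.2 76.9] [ 514.8 -170.1]
```

View pics/w15.png

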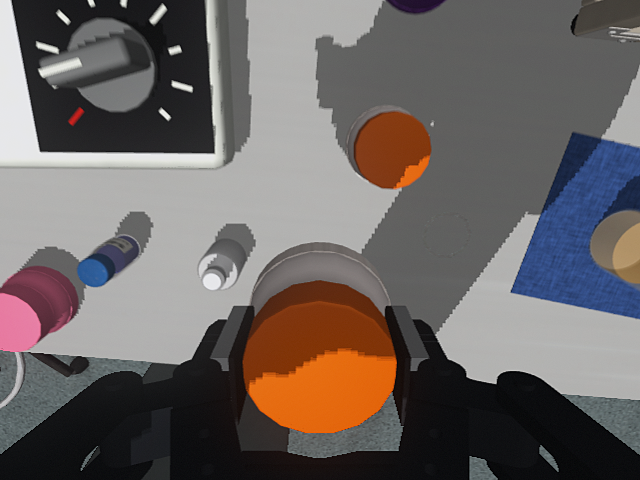

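{"api": "servo_tool", "payload": {"rows": [{"dx":0,"dy":0.029,"dz":-0.068,"wx":0,"wy":0,"wz":0,"fingers":0.6},{"dx":0,"dy":0.029,"dz":-0.068,"wx":0,"wy":0,"wz":0,"fingers":0.6},{"dx":0,"dy":0.029,"dz":-0.068,"wx":0,"wy":0,"wz":0,"fingers":0.6},{"dx":0,"dy":0.029,"dz":-0.068,"wx":0,"wy":0,"wz":0,"fingers":0.6},{"dx":0,"dy":0.029,"dz":-0.068,"wx":0,"wy":0,"wz":0,"fingers":0.6}]}}

```text
clock: 20.68
eef_pos: [540.8, 134.1, 170.4]
tool_rot: [-1.519, 1.535, -3.0]
force: [1.5, -1.1, -1.5]
width: 46.8
```

{"api": "servo_tool", "payload": {"rows": [{"dx":0,"dy":0.029,"dz":-0.068,"wx":0,"wy":0,"wz":0,"fingers":0.6},{"dx":0.01,"dy":0.029,"dz":-0.069,"wx":0,"wy":0,"wz":0,"fingers":0.6},{"dx":0.02,"dy":0,"dz":0,"wx":0,"wy":0,"wz":0,"fingers":0.6},{"dx":0,"dy":0,"dz":0,"wx":0,"wy":0,"wz":0,"fingers":0.6},{"dx":0,"dy":0,"dz":0,"wx":0,"wy":0,"wz":0,"fingers":0.6}]}}

```text
clock: 21.3
eef_pos: [574.9, 237.7, 147.7]
tool_rot: [-1.51, 1.538, -2.992]
force: [-0.6, 0.1, 0.1]
width: 46.4
```

Run:
```python
from h import *
plan([580.2,241.8,82])
caps('w16',z=106)
```

```text
t 21.3 tcp [574.9 237.7 147.7] jaw deg -84.9 w 46.4 q [-0.28  0.71 -0.25  1.64  0.2   0.85 -2.09] F [-0.6  0.1  0.1]
total shift [ 0.0873  0.0105 -0.005 ] turn [-0.    0.02  0.32] min rows 2
 row [ 0.0436  0.0052 -0.0025] [-0.    0.01  0.16]
 row [ 0.0437  0.0045 -0.0025] [-0.    0.01  0.16]
cap [319.2 357.8] [152.4 153.8] [533.6 233.5]
cap [141.  271.2] [101.8 110.8] [572.2 319. ]
```

View pics/w16.png

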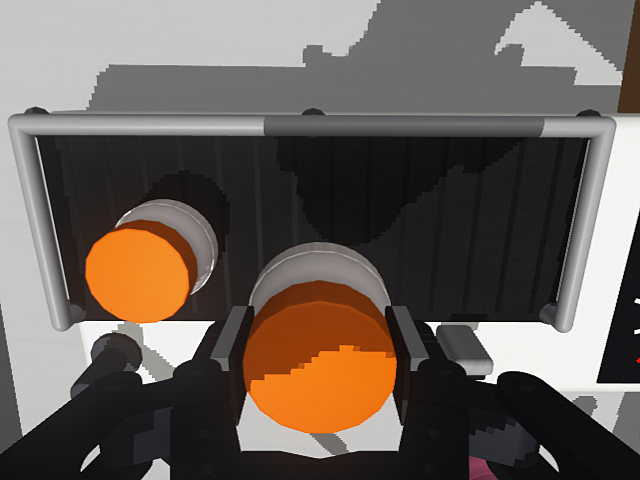

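{"api": "servo_tool", "payload": {"rows": [{"dx":0.045,"dy":0.007,"dz":-0.005,"wx":0,"wy":0,"wz":0,"fingers":0.6},{"dx":0.035,"dy":0.003,"dz":0,"wx":0,"wy":0,"wz":0,"fingers":0.6},{"dx":0.009,"dy":0,"dz":0,"wx":0,"wy":0,"wz":0,"fingers":0.6},{"dx":0,"dy":0,"dz":0,"wx":0,"wy":0,"wz":0,"fingers":0.6}]}}

```text
clock: 21.85
eef_pos: [580.4, 243.8, 81.8]
tool_rot: [-1.567, 1.54, -3.048]
force: [0.6, -0.3, -1.2]
width: 46.3
```

{"api": "servo_tool", "payload": {"rows": [{"dx":0.003,"dy":0,"dz":0,"wx":0,"wy":0,"wz":0,"fingers":0.6},{"dx":0.0,"dy":0,"dz":0,"wx":0,"wy":0,"wz":0,"fingers":0.6}]}}

```text
clock: 22.1
eef_pos: [580.5, 244.5, 79.9]
tool_rot: [-1.585, 1.541, -3.065]
force: [0.8, 0.2, -2.2]
width: 46.7
```

{"api": "servo_tool", "payload": {"rows": [{"dx":0.003,"dy":0,"dz":0,"wx":0,"wy":0,"wz":0,"fingers":0.6},{"dx":0.0015,"dy":0,"dz":0,"wx":0,"wy":0,"wz":0,"fingers":0.6},{"dx":0.0,"dy":0,"dz":0,"wx":0,"wy":0,"wz":0,"fingers":0.6}]}}

```text
clock: 22.48
eef_pos: [580.5, 244.6, 77.1]
tool_rot: [-1.576, 1.541, -3.056]
force: [-1.6, -0.6, 8.0]
width: 46.4
```

{"api": "servo_tool", "payload": {"rows": [{"dx":0,"dy":0,"dz":0,"wx":0,"wy":0,"wz":0,"fingers":0.25},{"dx":0,"dy":0,"dz":0,"wx":0,"wy":0,"wz":0,"fingers":0.25},{"dx":-0.03,"dy":0,"dz":0,"wx":0,"wy":0,"wz":0,"fingers":0.25},{"dx":-0.07,"dy":0,"dz":0,"wx":0,"wy":0,"wz":0.15,"fingers":0.1},{"dx":-0.04,"dy":-0.02,"dz":0.05,"wx":0,"wy":0,"wz":0.14,"fingers":0}]}}

```text
clock: 23.1
eef_pos: [572.4, 210.0, 183.1]
tool_rot: [2.417, 1.565, 0.942]
force: [0.7, -0.9, 0.2]
width: 85.4
```

{"api": "servo_tool", "payload": {"rows": [{"dx":0,"dy":-0.02,"dz":0.075,"wx":0,"wy":0,"wz":0,"fingers":0},{"dx":0,"dy":0,"dz":0.03,"wx":0,"wy":0,"wz":0,"fingers":0},{"dx":0,"dy":0,"dz":0,"wx":0,"wy":0,"wz":0,"fingers":0}]}}

```text
clock: 23.48
eef_pos: [563.7, 123.6, 180.9]
tool_rot: [-0.717, 1.569, -2.202]
force: [-0.3, 0.8, 0.3]
width: 85.9
```

Run:
```python
from h import *
plan([512,-171,120],np.radians(-85))
caps('w17',z=106)
caps('t17',cam='top',mn=80)
```

```text
t 23.48 tcp [563.7 123.6 180.9] jaw deg -85.0 w 85.9 q [-0.1   0.59 -0.26  1.77  0.2   0.8  -1.94] F [-0.3  0.8  0.3]
total shift [ 0.0818 -0.1026  0.3853] turn [-0.01  0.01  0.01] min rows 5
 row [ 0.0164 -0.0205  0.0771] [-0.  0.  0.]
 row [ 0.0163 -0.0205  0.0771] [-0.  0.  0.]
 row [ 0.0163 -0.0205  0.0771] [-0.  0.  0.]
 row [ 0.0163 -0.0206  0.0771] [-0.  0.  0.]
 row [ 0.0163 -0.0206  0.0771] [-0.  0.  0.]
cap [  2.6 221.4] [ 6.3 40.3] [570.6 289.9]
cap [ 92.3 206.2] [ 91.  103.2] [582.8 242.6]
cap [355.5 232.5] [10.7 15.6] [ 510.8 -175.1]
cap [170.2 208.8] [16.5 16.8] [580.3 337.5]
cap [198.  204.4] [14.3 16.9] [592.3 259.8]
```

View pics/w17.png

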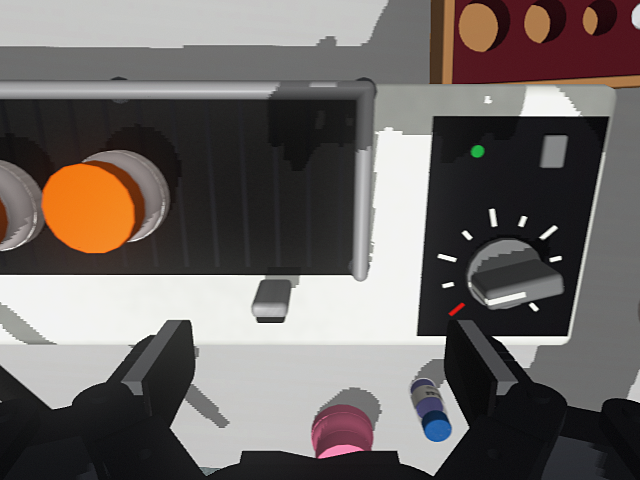

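{"api": "servo_tool", "payload": {"rows": [{"dx":0,"dy":-0.02,"dz":0.078,"wx":0,"wy":0,"wz":0,"fingers":0},{"dx":0,"dy":-0.02,"dz":0.078,"wx":0,"wy":0,"wz":0,"fingers":0},{"dx":0.01,"dy":-0.02,"dz":0.077,"wx":0,"wy":0,"wz":0,"fingers":0},{"dx":0.03,"dy":-0.02,"dz":0.077,"wx":0,"wy":0,"wz":0,"fingers":0},{"dx":0.03,"dy":-0.021,"dz":0.076,"wx":0,"wy":0,"wz":0,"fingers":0}]}}

```text
clock: 24.2
eef_pos: [515.7, -166.7, 128.8]
tool_rot: [2.189, 1.569, 0.712]
force: [1.3, -0.9, 0.6]
width: 85.4
```

{"api": "servo_tool", "payload": {"rows": [{"dx":0,"dy":0,"dz":0,"wx":0,"wy":0,"wz":0,"fingers":0},{"dx":0,"dy":0,"dz":0,"wx":0,"wy":0,"wz":0,"fingers":0},{"dx":0,"dy":0,"dz":0,"wx":0,"wy":0,"wz":0,"fingers":0}]}}

```text
clock: 24.58
eef_pos: [515.8, -164.4, 129.6]
tool_rot: [2.686, 1.57, 1.21]
force: [-0.4, -0.2, -1.0]
width: 85.2
```

Run:
```python
from h import *
plan([513,-171,18],np.radians(-85))
caps('w18')
```

```text
t 24.57 tcp [ 515.8 -164.4  129.6] jaw deg -84.6 w 85.2 q [ 0.43  0.62 -0.26  1.91  0.25  0.63 -1.47] F [-0.4 -0.2 -1. ]
total shift [ 0.1488 -0.0047  0.0086] turn [ 0.07 -0.01 -0.01] min rows 2
 row [ 0.0744 -0.0023  0.0043] [ 0.04 -0.01 -0.  ]
 row [ 0.0744 -0.0023  0.0043] [ 0.04 -0.01 -0.  ]
cap [329.8 255.6] [84.4 85.9] [ 516.7 -170.5]
cap [500.6   5.9] [14.6 48.3] [ 646.9 -237.5]
```

View pics/w18.png

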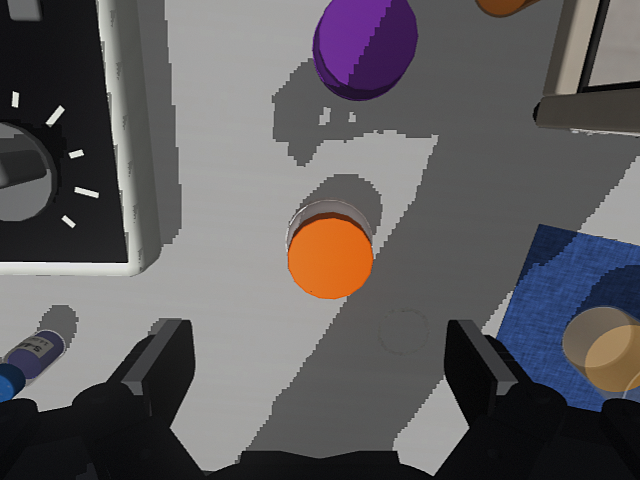

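{"api": "servo_tool", "payload": {"rows": [{"dx":0.07,"dy":-0.001,"dz":0.008,"wx":0,"wy":0,"wz":0,"fingers":0},{"dx":0.07,"dy":0,"dz":0,"wx":0,"wy":0,"wz":0,"fingers":0},{"dx":0.01,"dy":0,"dz":0,"wx":0,"wy":0,"wz":0,"fingers":0},{"dx":0,"dy":0,"dz":0,"wx":0,"wy":0,"wz":0,"fingers":0.6},{"dx":0,"dy":0,"dz":0,"wx":0,"wy":0,"wz":0,"fingers":0.6}]}}

```text
clock: 25.25
eef_pos: [515.9, -173.1, 18.8]
tool_rot: [1.179, 1.568, -0.3]
force: [-0.2, 0.1, 0.1]
width: 51.6
```

{"api": "servo_tool", "payload": {"rows": [{"dx":0,"dy":0,"dz":0,"wx":0,"wy":0,"wz":0,"fingers":0.6},{"dx":0,"dy":0,"dz":0,"wx":0,"wy":0,"wz":0,"fingers":0.6}]}}

```text
clock: 25.5
eef_pos: [515.9, -173.0, 19.2]
tool_rot: [1.295, 1.568, -0.185]
force: [-0.7, 1.6, 5.5]
width: 46.8
```

{"api": "servo_tool", "payload": {"rows": [{"dx":-0.02,"dy":0,"dz":0,"wx":0,"wy":0,"wz":0,"fingers":0.6},{"dx":-0.06,"dy":0,"dz":0,"wx":0,"wy":0,"wz":0,"fingers":0.6},{"dx":-0.08,"dy":0,"dz":0,"wx":0,"wy":0,"wz":0,"fingers":0.6},{"dx":-0.05,"dy":0.01,"dz":-0.04,"wx":0,"wy":0,"wz":0,"fingers":0.6},{"dx":0,"dy":0,"dz":0,"wx":0,"wy":0,"wz":0,"fingers":0.6}]}}

```text
clock: 26.12
eef_pos: [522.1, -140.4, 179.1]
tool_rot: [1.39, 1.563, -0.086]
force: [-0.8, 0.8, -2.4]
width: 47.2
```

Run:
```python
from h import *
plan([586.8,164,150],np.radians(-85.2))
snap('wrist','w19')
caps('t19',cam='top',mn=60)
```

```text
t 26.12 tcp [ 522.1 -140.4  179.1] jaw deg -84.6 w 47.2 q [ 0.41  0.55 -0.29  1.88  0.23  0.73 -1.49] F [-0.8  0.8 -2.4]
total shift [ 0.0393  0.1238 -0.396 ] turn [ 0.1   0.01 -0.08] min rows 6
 row [ 0.0065  0.0206 -0.066 ] [ 0.02  0.   -0.01]
 row [ 0.0065  0.0205 -0.066 ] [ 0.02  0.   -0.01]
 row [ 0.0065  0.0204 -0.0661] [ 0.02  0.   -0.01]
 row [ 0.0065  0.0203 -0.0661] [ 0.02  0.   -0.01]
 row [ 0.0065  0.0202 -0.0661] [ 0.02  0.   -0.01]
 row [ 0.0065  0.0201 -0.0662] [ 0.02  0.   -0.01]
cap [170.2 208.9] [16.4 16.8] [580.2 337.6]
cap [199.  204.2] [16.3 16.7] [593.1 256.9]
```

View pics/w19.png

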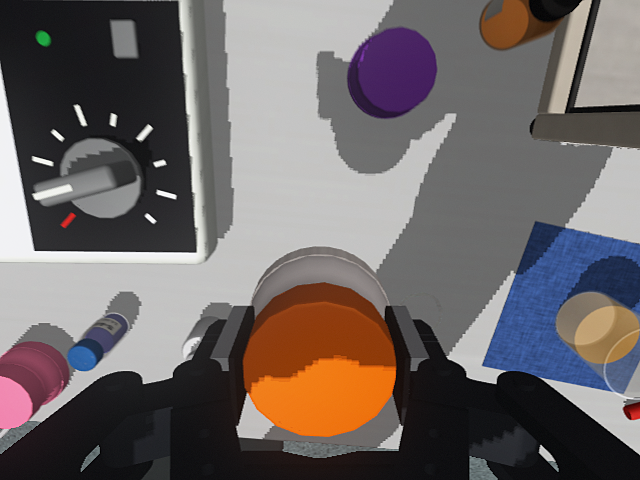

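{"api": "servo_tool", "payload": {"rows": [{"dx":0,"dy":0.02,"dz":-0.066,"wx":0,"wy":0,"wz":0,"fingers":0.6},{"dx":0,"dy":0.02,"dz":-0.066,"wx":0,"wy":0,"wz":0,"fingers":0.6},{"dx":0,"dy":0.02,"dz":-0.066,"wx":0,"wy":0,"wz":0,"fingers":0.6},{"dx":0,"dy":0.02,"dz":-0.066,"wx":0,"wy":0,"wz":0,"fingers":0.6},{"dx":0,"dy":0.02,"dz":-0.066,"wx":0,"wy":0,"wz":0,"fingers":0.6}]}}

```text
clock: 26.85
eef_pos: [570.9, 110.4, 172.8]
tool_rot: [-1.174, 1.567, -2.656]
force: [0.9, -0.4, -1.0]
width: 46.8
```

{"api": "servo_tool", "payload": {"rows": [{"dx":0.02,"dy":0.02,"dz":-0.066,"wx":0.08,"wy":0,"wz":0,"fingers":0.6},{"dx":0.02,"dy":0,"dz":0,"wx":0,"wy":0,"wz":0,"fingers":0.6},{"dx":0,"dy":0,"dz":0,"wx":0,"wy":0,"wz":0,"fingers":0.6},{"dx":0,"dy":0,"dz":0,"wx":0,"wy":0,"wz":0,"fingers":0.6}]}}

```text
clock: 27.35
eef_pos: [581.8, 158.8, 143.8]
tool_rot: [-0.91, 1.568, -2.402]
force: [-0.1, -0.9, -1.7]
width: 46.7
```

Run:
```python
from h import *
plan([585,166,82],np.radians(-85.2))
ci,_,_=caps('w20',z=106); print(proj(ci,[[585,166,58]]))
```

```text
t 27.35 tcp [581.8 158.8 143.8] jaw deg -85.4 w 46.7 q [-0.16  0.68 -0.25  1.73  0.23  0.77 -2.01] F [-0.1 -0.9 -1.7]
total shift [ 0.0824  0.0051 -0.0093] turn [-0.04  0.01  0.02] min rows 2
 row [ 0.0412  0.0026 -0.0047] [-0.02  0.01  0.01]
 row [ 0.0412  0.0025 -0.0046] [-0.02  0.01  0.01]
cap [319.3 360.3] [153.  153.5] [543.6 155.2]
cap [ 13.9 280.9] [35.  92.4] [573.3 296.3]
cap [133.2 268.3] [104.6 113.9] [583.8 242.1]
[[305.92788773 247.02459054]]
```

View pics/w20.png

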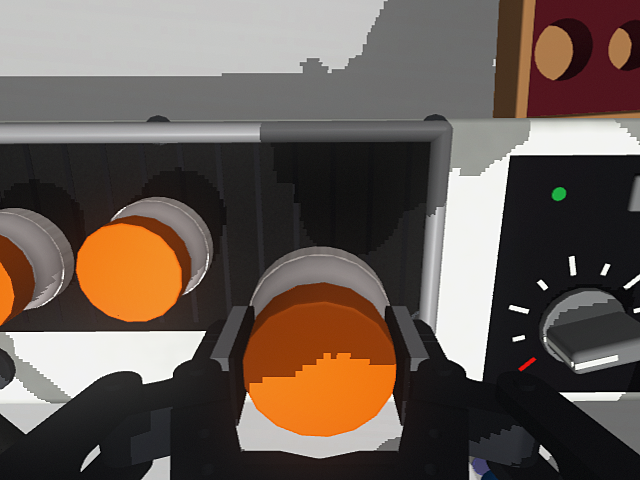

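{"api": "servo_tool", "payload": {"rows": [{"dx":0.04,"dy":0.004,"dz":-0.006,"wx":0,"wy":0,"wz":0,"fingers":0.6},{"dx":0.035,"dy":0.001,"dz":-0.001,"wx":0,"wy":0,"wz":0,"fingers":0.6},{"dx":0.009,"dy":0,"dz":0,"wx":0,"wy":0,"wz":0,"fingers":0.6},{"dx":0.003,"dy":0,"dz":0,"wx":0,"wy":0,"wz":0,"fingers":0.6},{"dx":0,"dy":0,"dz":0,"wx":0,"wy":0,"wz":0,"fingers":0.6}]}}

```text
clock: 28.02
eef_pos: [585.8, 166.7, 79.9]
tool_rot: [1.96, 1.57, 0.47]
force: [-0.5, 0.3, -1.8]
width: 46.7
```

{"api": "servo_tool", "payload": {"rows": [{"dx":0.002,"dy":0,"dz":0,"wx":0,"wy":0,"wz":0,"fingers":0.6},{"dx":0.0,"dy":0,"dz":0,"wx":0,"wy":0,"wz":0,"fingers":0.6}]}}

```text
clock: 28.28
eef_pos: [585.3, 166.9, 77.8]
tool_rot: [-1.942, 1.57, 2.853]
force: [0.8, 0.3, -1.9]
width: 46.9
```

{"api": "servo_tool", "payload": {"rows": [{"dx":0.002,"dy":0,"dz":0,"wx":0,"wy":0,"wz":0,"fingers":0.6},{"dx":0.001,"dy":0,"dz":0,"wx":0,"wy":0,"wz":0,"fingers":0.6},{"dx":0.0,"dy":0,"dz":0,"wx":0,"wy":0,"wz":0,"fingers":0.6}]}}

```text
clock: 28.65
eef_pos: [585.3, 167.0, 77.2]
tool_rot: [0.54, 1.57, -0.949]
force: [-3.6, -1.2, 12.7]
width: 46.7
```

{"api": "servo_tool", "payload": {"rows": [{"dx":0,"dy":0,"dz":0,"wx":0,"wy":0,"wz":0,"fingers":0.25},{"dx":0,"dy":0,"dz":0,"wx":0,"wy":0,"wz":0,"fingers":0.25},{"dx":-0.03,"dy":0,"dz":0,"wx":0,"wy":0,"wz":0,"fingers":0.25},{"dx":-0.07,"dy":0,"dz":0,"wx":0,"wy":0,"wz":0,"fingers":0.1},{"dx":-0.05,"dy":-0.06,"dz":-0.02,"wx":0,"wy":0,"wz":0,"fingers":0}]}}

```text
clock: 29.28
eef_pos: [542.3, 177.4, 189.3]
tool_rot: [1.764, 1.567, 0.271]
force: [-1.3, 2.0, 0.7]
width: 85.3
```

{"api": "servo_tool", "payload": {"rows": [{"dx":-0.03,"dy":-0.07,"dz":-0.02,"wx":-1,"wy":0,"wz":0,"fingers":0},{"dx":0,"dy":-0.06,"dz":-0.03,"wx":-1,"wy":0,"wz":0,"fingers":0},{"dx":0,"dy":0,"dz":0,"wx":0,"wy":0,"wz":0,"fingers":0},{"dx":0,"dy":0,"dz":0,"wx":0,"wy":0,"wz":0,"fingers":0}]}}

```text
clock: 29.78
eef_pos: [438.0, 202.4, 210.4]
tool_rot: [1.957, 1.571, 0.677]
force: [0.7, 0.8, -0.2]
width: 85.3
```

Run:
```python
from h import *
plan([379,250,200],np.radians(-45))
ci,_,_=caps('w21',z=106)
for m in ctrl.mark_of('bar_handle','wrist')[:3]: print(np.round(m['point'],1),round(m['conf'],2),toz(ci,m['point'],130).round(1))
caps('t21',cam='top',mn=60)
```

```text
t 29.77 tcp [438.  202.4 210.4] jaw deg -73.3 w 85.3 q [-0.24  0.44 -0.35  1.99  0.22  0.75 -2.  ] F [ 0.7  0.8 -0.2]
total shift [ 0.0138 -0.0571 -0.0834] turn [-4.72 -0.   -0.  ] min rows 5
 row [ 0.0028 -0.0114 -0.0167] [-0.94 -0.   -0.  ]
 row [ 0.0028 -0.0097 -0.0177] [-0.94 -0.   -0.  ]
 row [ 0.0028 -0.0079 -0.0186] [-0.94 -0.   -0.  ]
 row [ 0.0028 -0.0061 -0.0193] [-0.94 -0.   -0.  ]
 row [ 0.0028 -0.0041 -0.0198] [-0.94 -0.   -0.  ]
cap [463.  22.] [ 55.  102.2] [575.4 164.9]
cap [319.5   7.5] [18.9 65.3] [560.4 238.6]
[210.4 329.6] 0.58 [377.3 249.6 130. ]
cap [198.8 204.2] [16.4 17.2] [593.1 257.4]
cap [226.  201.8] [13.  14.5] [599.3 181.3]
```

View pics/w21.png

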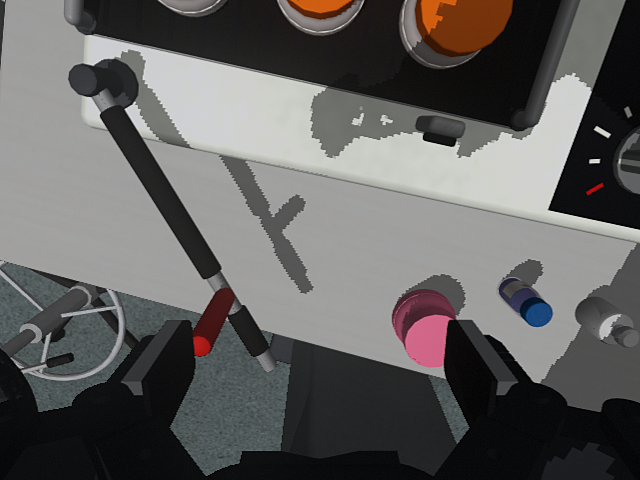

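View pics/t21.png

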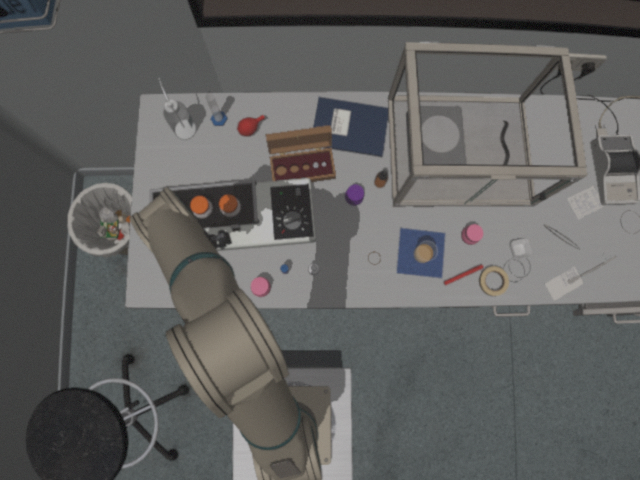

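Run:
```python
from h import *
ci=ctrl.camera_info('wrist')
print(toz(ci,(203,346),150),toz(ci,(227,294),90))
```

```text
[379.01845102 248.59349598 150.        ] [383.17383737 249.16389666  90.        ]
```

{"api": "servo_tool", "payload": {"rows": [{"dx":0,"dy":-0.012,"dz":-0.017,"wx":-0.95,"wy":0,"wz":0,"fingers":0},{"dx":0,"dy":-0.01,"dz":-0.018,"wx":-0.95,"wy":0,"wz":0,"fingers":0},{"dx":0,"dy":-0.008,"dz":-0.019,"wx":-0.95,"wy":0,"wz":0,"fingers":0},{"dx":0,"dy":-0.006,"dz":-0.019,"wx":-0.95,"wy":0,"wz":0,"fingers":0},{"dx":0,"dy":-0.004,"dz":-0.02,"wx":-0.95,"wy":0,"wz":0,"fingers":0}]}}

```text
clock: 30.55
eef_pos: [377.7, 250.6, 210.0]
tool_rot: [-2.356, 1.569, -3.137]
force: [-0.4, -0.1, -0.2]
width: 85.7
```

{"api": "servo_tool", "payload": {"rows": [{"dx":0,"dy":0,"dz":0,"wx":0,"wy":0,"wz":0,"fingers":0},{"dx":0,"dy":0,"dz":0,"wx":0,"wy":0,"wz":0,"fingers":0.3},{"dx":0,"dy":0,"dz":0,"wx":0,"wy":0,"wz":0,"fingers":0.3}]}}

```text
clock: 30.92
eef_pos: [378.0, 249.9, 210.2]
tool_rot: [-1.968, 1.57, -2.752]
force: [0.0, 0.3, 0.1]
width: 59.5
```

Run:
```python
from h import *
plan([378,250,105],np.radians(-45))
ci,_=snap('wrist','w22')
```

```text
t 30.93 tcp [378.  249.9 210.2] jaw deg -44.9 w 59.5 q [-0.28  0.42 -0.5   2.06  0.3   0.73 -1.75] F [0.  0.3 0.1]
total shift [ 0.1402  0.0002 -0.    ] turn [ 0.01 -0.    0.01] min rows 2
 row [ 0.0701  0.0001 -0.    ] [ 0.01 -0.    0.  ]
 row [ 0.0701  0.0001 -0.    ] [ 0.01 -0.    0.  ]
```

View pics/w22.png

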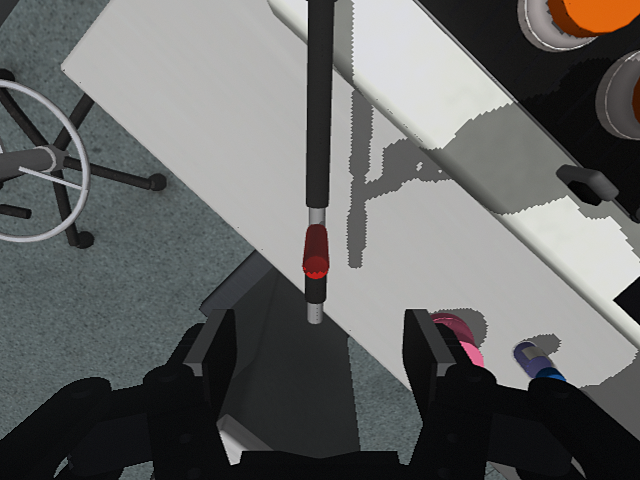

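{"api": "servo_tool", "payload": {"rows": [{"dx":0.07,"dy":0.001,"dz":0,"wx":0,"wy":0,"wz":0,"fingers":0.3},{"dx":0.065,"dy":0.001,"dz":0,"wx":0,"wy":0,"wz":0,"fingers":0.3},{"dx":0,"dy":0,"dz":0,"wx":0,"wy":0,"wz":0,"fingers":0.3},{"dx":0,"dy":0,"dz":0,"wx":0,"wy":0,"wz":0,"fingers":0.3}]}}

```text
clock: 31.48
eef_pos: [378.9, 252.2, 110.2]
tool_rot: [2.069, 1.57, 1.287]
force: [0.0, -0.3, -0.1]
width: 59.7
```

Run:
```python
from h import *
plan([379,249.5,105],np.radians(-45))
ci,_=snap('wrist','w23')
```

```text
t 31.48 tcp [378.9 252.2 110.2] jaw deg -44.8 w 59.7 q [-0.39  0.59 -0.38  2.15  0.45  0.48 -1.9 ] F [ 0.  -0.3 -0.1]
total shift [ 0.0069 -0.0024  0.0026] turn [ 0.03 -0.   -0.01] min rows 1
 row [ 0.0069 -0.0024  0.0026] [ 0.03 -0.   -0.01]
```

View pics/w23.png

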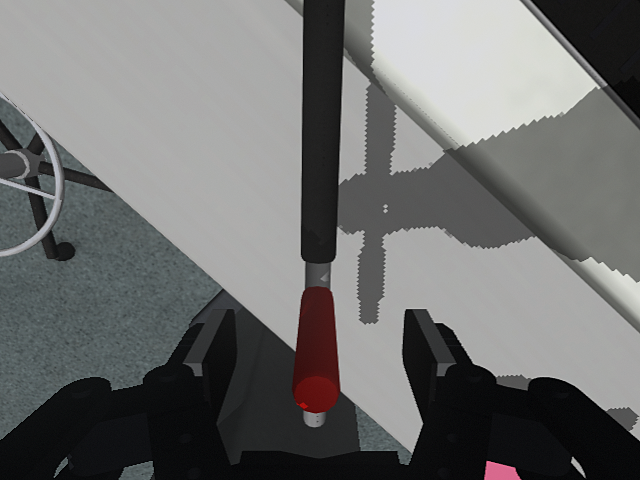

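{"api": "servo_tool", "payload": {"rows": [{"dx":0,"dy":0,"dz":0,"wx":0,"wy":0,"wz":0,"fingers":0.9},{"dx":0,"dy":0,"dz":0,"wx":0,"wy":0,"wz":0,"fingers":0.9},{"dx":0,"dy":0,"dz":0,"wx":0,"wy":0,"wz":0,"fingers":0.9},{"dx":0,"dy":0,"dz":0,"wx":0,"wy":0,"wz":0,"fingers":0.9}]}}

```text
clock: 32.02
eef_pos: [378.6, 251.7, 109.9]
tool_rot: [1.459, 1.57, 0.677]
force: [0.2, -0.8, 7.7]
width: 12.5
```

Run:
```python
from h import *
p,R,s=cur(); 
H=np.array([488.6,360.5]); print(p,s['width'],s['force'],'r',np.linalg.norm(p[:2]-H))
d=p[:2]-H; al=np.arctan2(-d[0],-d[1]); r=np.linalg.norm(d); print('alpha',al,'theta',al+.083)
# arc rows
n=11; als=np.linspace(al,-0.083-0.01,n+1); ph=phi_of(R); P=d+H
for k in range(1,n+1):
    Q=H+155.5*np.array([-np.sin(als[k]),-np.cos(als[k])]); f=ph-(als[k-1]-al)
    Rf=Rt(f); l=Rf.T@np.array([*(Q-P),0])/750; print(k,round(als[k]+.083,3),Q.round(1),l.round(4), 'wx',round(-np.degrees(als[k-1]-als[k])/6,3)); P=Q
```

```text
[378.64426428 251.67218396 109.90638034] 12.515571116697664 [ 0.21317806 -0.83930042  7.668784  ] r 154.70538892228905
alpha 0.7905535312647242 theta 0.8735535312647241
1 0.793 [387.2 242.6] [ 0.     -0.0005  0.0166] wx -0.767
2 0.713 [397.  234.8] [0.     0.0005 0.0166] wx -0.767
3 0.633 [407.4 227.9] [0.     0.0005 0.0166] wx -0.767
4 0.552 [418.3 221.8] [0.     0.0005 0.0166] wx -0.767
5 0.472 [429.6 216.6] [0.     0.0005 0.0166] wx -0.767
6 0.392 [441.4 212.3] [0.     0.0005 0.0166] wx -0.767
7 0.311 [453.4 209. ] [0.     0.0005 0.0166] wx -0.767
8 0.231 [465.7 206.7] [0.     0.0005 0.0166] wx -0.767
9 0.151 [478.1 205.4] [0.     0.0005 0.0166] wx -0.767
10 0.07 [490.6 205. ] [0.     0.0005 0.0166] wx -0.767
11 -0.01 [503.  205.7] [0.     0.0005 0.0166] wx -0.767
```

{"api": "servo_tool", "payload": {"rows": [{"dx":0,"dy":0,"dz":0.0166,"wx":-0.767,"wy":0,"wz":0,"fingers":0.9},{"dx":0,"dy":0.0006,"dz":0.0166,"wx":-0.767,"wy":0,"wz":0,"fingers":0.9},{"dx":0,"dy":0.0006,"dz":0.0166,"wx":-0.767,"wy":0,"wz":0,"fingers":0.9},{"dx":0,"dy":0.0006,"dz":0.0166,"wx":-0.767,"wy":0,"wz":0,"fingers":0.9},{"dx":0,"dy":0.0006,"dz":0.0166,"wx":-0.767,"wy":0,"wz":0,"fingers":0.9}]}}

```text
clock: 32.65
eef_pos: [430.2, 216.8, 109.9]
tool_rot: [-0.018, 1.57, -0.396]
force: [-0.2, -0.3, 6.7]
width: 12.4
```

Run:
```python
from h import *
p,R,s=cur(); 
H=np.array([488.6,360.5]); print(p,s['width'],s['force'],s['torque'],'r',np.linalg.norm(p[:2]-H))
d=p[:2]-H; al=np.arctan2(-d[0],-d[1]); print('theta',al+.083,np.degrees(phi_of(R)),np.degrees(-al),s['qpos'])
```

```text
[430.19212516 216.83950267 109.91542225] 12.38290759724952 [-0.22208541 -0.34438946  6.68737856] [-0.00460592  0.13268141  0.03763485] r 155.08003848620012
theta 0.4691562709273888 -21.63356627696494 -22.12512455664975 [-0.17680925  0.6334466  -0.51290953  2.08049424  0.57192663  0.56708731
 -1.47784072]
```

Tracks well with low force. Continuing.

{"api": "servo_tool", "payload": {"rows": [{"dx":0,"dy":0.0006,"dz":0.0166,"wx":-0.767,"wy":0,"wz":0,"fingers":0.9},{"dx":0,"dy":0.0006,"dz":0.0166,"wx":-0.767,"wy":0,"wz":0,"fingers":0.9},{"dx":0,"dy":0.0006,"dz":0.0166,"wx":-0.767,"wy":0,"wz":0,"fingers":0.9},{"dx":0,"dy":0.0006,"dz":0.0166,"wx":-0.767,"wy":0,"wz":0,"fingers":0.9},{"dx":0,"dy":0.0006,"dz":0.0166,"wx":-0.767,"wy":0,"wz":0,"fingers":0.9}]}}

```text
clock: 33.28
eef_pos: [491.2, 205.3, 110.0]
tool_rot: [-1.221, 1.57, -1.198]
force: [-0.6, -0.5, 6.1]
width: 13.0
```

{"api": "servo_tool", "payload": {"rows": [{"dx":0,"dy":0.0006,"dz":0.014,"wx":-0.7,"wy":0,"wz":0,"fingers":0.9},{"dx":0,"dy":0,"dz":0,"wx":0,"wy":0,"wz":0,"fingers":0.9}]}}

```text
clock: 33.52
eef_pos: [501.7, 205.8, 110.0]
tool_rot: [-1.368, 1.57, -1.274]
force: [-0.4, -2.0, 8.3]
width: 12.9
```

Run:
```python
from h import *
p,R,s=cur(); 
H=np.array([488.6,360.5]); print(p,s['width'],s['force'],s['torque'],'r',np.linalg.norm(p[:2]-H))
d=p[:2]-H; al=np.arctan2(-d[0],-d[1]); print('theta',al+.083,np.degrees(phi_of(R)),np.degrees(-al),s['qpos'])
snap('wrist','w24')
```

```text
[501.74575108 205.82694559 109.95446965] 12.871785016314377 [-0.37711264 -1.99165811  8.33458074] [-0.41530892  0.10404087  0.02373494] r 155.23068166616576
theta -0.0017868123002777458 5.397084411187763 4.85792650317381 [-0.01715674  0.73216637 -0.66536535  1.91703732  0.67077022  0.72779288
 -0.98622274]
```

View pics/w24.png

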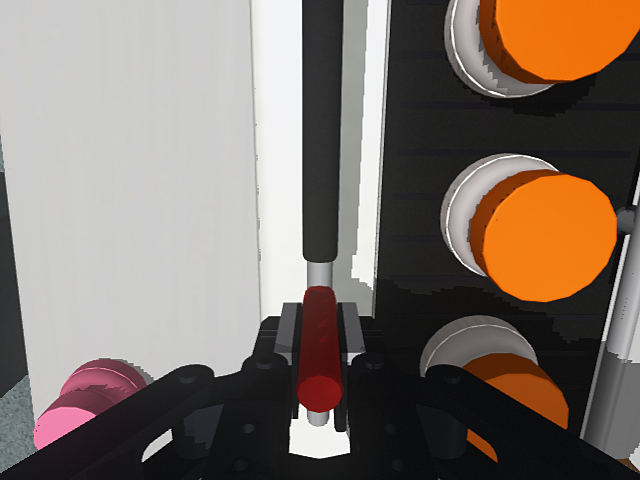

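Bar is at θ≈0. Opening slightly and lifting off.

{"api": "servo_tool", "payload": {"rows": [{"dx":0,"dy":0,"dz":0,"wx":0,"wy":0,"wz":0,"fingers":0.65},{"dx":0,"dy":0,"dz":0,"wx":0,"wy":0,"wz":0,"fingers":0.65},{"dx":-0.03,"dy":0,"dz":0,"wx":0,"wy":0,"wz":0,"fingers":0.65},{"dx":-0.08,"dy":0,"dz":0,"wx":0,"wy":0,"wz":0,"fingers":0.65},{"dx":-0.04,"dy":0,"dz":0,"wx":0,"wy":0,"wz":0,"fingers":0.4}]}}

```text
clock: 34.2
eef_pos: [501.4, 207.4, 223.9]
tool_rot: [0.805, 1.569, 0.9]
force: [0.4, -0.0, -0.9]
width: 46.7
```

Run:
```python
from h import *
plan([548,-2.5,200],np.radians(20))
snap('wrist','w25')
```

```text
t 34.2 tcp [501.4 207.4 223.9] jaw deg 5.5 w 46.7 q [ 0.07  0.59 -0.79  1.81  0.51  0.95 -0.85] F [ 0.4 -0.  -0.9]
total shift [ 0.0315 -0.2846  0.0351] turn [-2.42  0.02 -0.01] min rows 4
 row [ 0.0079 -0.0711  0.0088] [-0.61  0.   -0.  ]
 row [ 0.0079 -0.0716  0.0043] [-0.61  0.   -0.  ]
 row [ 0.0079 -0.0717 -0.0003] [-0.61  0.   -0.  ]
 row [ 0.0079 -0.0715 -0.0048] [-0.61  0.   -0.  ]
```

View pics/w25.png

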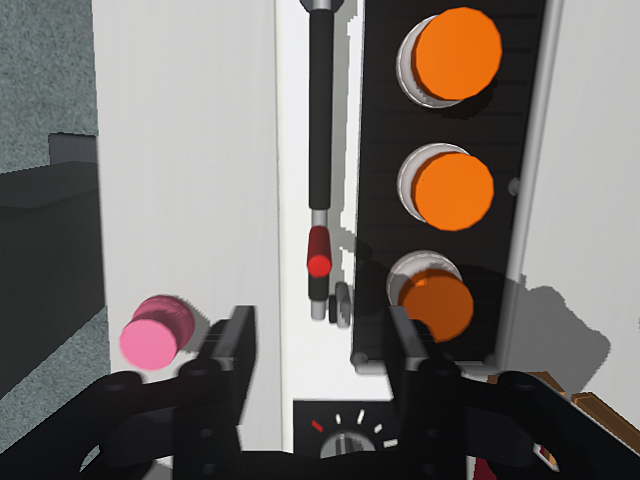

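{"api": "servo_tool", "payload": {"rows": [{"dx":0.006,"dy":-0.0711,"dz":0.0088,"wx":-0.6,"wy":0,"wz":0,"fingers":0.4},{"dx":0.006,"dy":-0.0716,"dz":0.0043,"wx":-0.6,"wy":0,"wz":0,"fingers":0.4},{"dx":0.006,"dy":-0.0717,"dz":0,"wx":-0.6,"wy":0,"wz":0,"fingers":0.4},{"dx":0.006,"dy":-0.0715,"dz":-0.0048,"wx":-0.6,"wy":0,"wz":0,"fingers":0.4},{"dx":0,"dy":0,"dz":0,"wx":0,"wy":0,"wz":0,"fingers":0.4}]}}

```text
clock: 34.88
eef_pos: [547.4, -9.7, 201.7]
tool_rot: [-2.828, 1.566, -2.491]
force: [0.2, 0.5, -0.6]
width: 51.6
```

{"api": "servo_tool", "payload": {"rows": [{"dx":0,"dy":0,"dz":0,"wx":0,"wy":0,"wz":0,"fingers":0.4},{"dx":0,"dy":0,"dz":0,"wx":0,"wy":0,"wz":0,"fingers":0.4}]}}

```text
clock: 35.12
eef_pos: [547.2, -1.7, 203.6]
tool_rot: [2.111, 1.57, 2.46]
force: [0.0, 0.0, -0.4]
width: 51.1
```

Run:
```python
from h import *
plan([548,-2.5,110],np.radians(20))
ci,_=snap('wrist','w26')
for m in ctrl.mark_of('dial_grip','wrist')[:3]: print(np.round(m['point'],1),round(m['conf'],2),toz(ci,m['point'],76).round(1))
print(proj(ci,[[548,-2.5,76],[548,-2.5,88],[547.3,-2,88]]))
```

```text
t 35.12 tcp [547.2  -1.7 203.6] jaw deg 20.0 w 51.1 q [ 0.49  0.65 -0.86  1.82  0.59  0.95 -0.28] F [ 0.   0.  -0.4]
total shift [ 0.1248 -0.0015  0.0007] turn [-0.   -0.   -0.01] min rows 2
 row [ 0.0624 -0.0008  0.0004] [-0. -0. -0.]
 row [ 0.0624 -0.0007  0.0003] [-0. -0. -0.]
[315.9 234.8] 0.59 [545.6  -3.2  76. ]
[[319.66908297 235.01319811]
 [319.70093239 240.07019444]
 [318.92644529 238.98464046]]
```

View pics/w26.png

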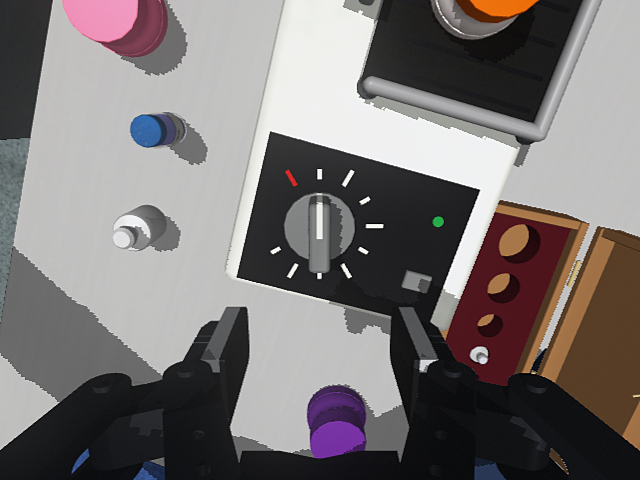

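Run:
```python
from h import *
ci=ctrl.camera_info('wrist')
im=cv2.imread('pics/w26.png'); cv2.imwrite('pics/w26z.png',cv2.resize(im[150:310,240:420],None,fx=3.5,fy=3.5,interpolation=cv2.INTER_CUBIC))
print(toz(ci,(319.7,228),58), toz(ci,(319,234),88))
```

```text
[548.13190448  -2.72729468  58.        ] [546.3535577    0.72515302  88.        ]
```

View pics/w26z.png

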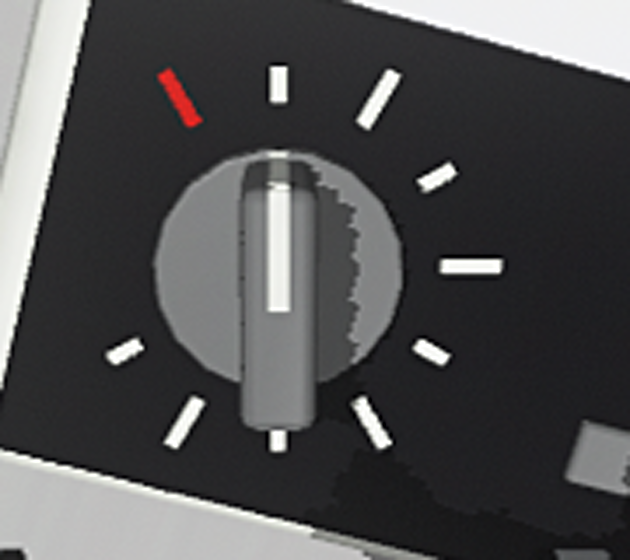

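{"api": "servo_tool", "payload": {"rows": [{"dx":0.06,"dy":-0.001,"dz":0.001,"wx":0,"wy":0,"wz":0,"fingers":0.4},{"dx":0.06,"dy":0,"dz":0,"wx":0,"wy":0,"wz":0,"fingers":0.4},{"dx":0.055,"dy":0,"dz":0,"wx":0,"wy":0,"wz":0,"fingers":0.4},{"dx":0.005,"dy":0,"dz":0,"wx":0,"wy":0,"wz":0,"fingers":0.4},{"dx":0,"dy":0,"dz":0,"wx":0,"wy":0,"wz":0,"fingers":0.4}]}}

```text
clock: 35.85
eef_pos: [549.0, -3.0, 69.4]
tool_rot: [0.581, 1.57, 0.929]
force: [-0.7, 0.5, 0.5]
width: 51.3
```

Run:
```python
from h import *
plan([548,-2.5,67],np.radians(20))
ci,_=snap('wrist','w27')
```

```text
t 35.85 tcp [549.   -3.   69.4] jaw deg 19.9 w 51.3 q [ 0.39  0.82 -0.69  1.92  0.8   0.7  -0.45] F [-0.7  0.5  0.5]
total shift [ 0.0032  0.001  -0.001 ] turn [-0.02  0.   -0.  ] min rows 1
 row [ 0.0032  0.001  -0.001 ] [-0.02  0.   -0.  ]
```

View pics/w27.png

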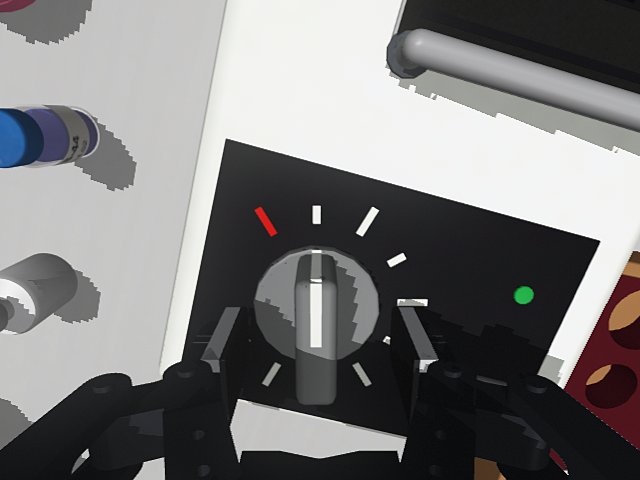

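{"api": "servo_tool", "payload": {"rows": [{"dx":0.002,"dy":0.0005,"dz":-0.002,"wx":0,"wy":0,"wz":0,"fingers":0.9},{"dx":0,"dy":0,"dz":0,"wx":0,"wy":0,"wz":0,"fingers":0.9},{"dx":0,"dy":0,"dz":0,"wx":0,"wy":0,"wz":0,"fingers":0.9},{"dx":0,"dy":0,"dz":0,"wx":0,"wy":0,"wz":0,"fingers":0.9}]}}

```text
clock: 36.4
eef_pos: [548.0, -4.0, 68.1]
tool_rot: [-0.414, 1.569, -0.068]
force: [-0.4, -0.5, 7.0]
width: 12.4
```

{"api": "servo_tool", "payload": {"rows": [{"dx":0,"dy":0,"dz":0,"wx":1,"wy":0,"wz":0,"fingers":0.9},{"dx":0,"dy":0,"dz":0,"wx":1,"wy":0,"wz":0,"fingers":0.9},{"dx":0,"dy":0,"dz":0,"wx":1,"wy":0,"wz":0,"fingers":0.9},{"dx":0,"dy":0,"dz":0,"wx":1,"wy":0,"wz":0,"fingers":0.9},{"dx":0,"dy":0,"dz":0,"wx":1,"wy":0,"wz":0,"fingers":0.9}]}}

```text
clock: 37.02
eef_pos: [546.9, -4.1, 68.1]
tool_rot: [-1.65, 1.57, -1.831]
force: [-1.8, -1.1, 8.8]
width: 12.7
```

Run:
```python
from h import *
plan([548,-2.5,67],np.radians(-10));print(ctrl.read_state()['torque'])
```

```text
t 37.02 tcp [546.9  -4.1  68.1] jaw deg -10.4 w 12.7 q [ 0.31  0.78 -0.56  1.93  0.68  0.63 -0.87] F [-1.8 -1.1  8.8]
total shift [0.0014 0.0023 0.001 ] turn [-0.06 -0.    0.01] min rows 1
 row [0.0014 0.0023 0.001 ] [-0.06 -0.    0.01]
[-0.01597844  0.52001618  0.06940219]
```

{"api": "servo_tool", "payload": {"rows": [{"dx":0,"dy":0,"dz":0,"wx":1,"wy":0,"wz":0,"fingers":0.9},{"dx":0,"dy":0,"dz":0,"wx":1,"wy":0,"wz":0,"fingers":0.9},{"dx":0,"dy":0,"dz":0,"wx":1,"wy":0,"wz":0,"fingers":0.9},{"dx":0,"dy":0,"dz":0,"wx":1,"wy":0,"wz":0,"fingers":0.9},{"dx":0,"dy":0,"dz":0,"wx":1,"wy":0,"wz":0,"fingers":0.9}]}}

```text
clock: 37.65
eef_pos: [546.0, -3.6, 68.1]
tool_rot: [-2.334, 1.569, -3.038]
force: [-4.0, 0.6, 10.5]
width: 13.1
```

{"api": "servo_tool", "payload": {"rows": [{"dx":0,"dy":0,"dz":0,"wx":1,"wy":0,"wz":0,"fingers":0.9},{"dx":0,"dy":0,"dz":0,"wx":1,"wy":0,"wz":0,"fingers":0.9},{"dx":0,"dy":0,"dz":0,"wx":1,"wy":0,"wz":0,"fingers":0.9},{"dx":0,"dy":0,"dz":0,"wx":1,"wy":0,"wz":0,"fingers":0.9},{"dx":0,"dy":0,"dz":0,"wx":1,"wy":0,"wz":0,"fingers":0.9}]}}

```text
clock: 38.28
eef_pos: [545.5, -2.8, 68.1]
tool_rot: [-2.238, 1.568, 2.818]
force: [-5.2, 2.7, 11.8]
width: 12.6
```

Run:
```python
from h import *
plan([548,-3,68],np.radians(-70));print(ctrl.read_state()['torque'])
```

```text
t 38.27 tcp [545.5  -2.8  68.1] jaw deg -70.3 w 12.6 q [ 0.14  0.73 -0.28  1.93  0.37  0.53 -1.63] F [-5.2  2.7 11.8]
total shift [0.0001 0.003  0.0014] turn [-0.05 -0.02  0.02] min rows 1
 row [0.0001 0.003  0.0014] [-0.05 -0.02  0.02]
[0.7400522  1.12114319 0.04059019]
```

{"api": "servo_tool", "payload": {"rows": [{"dx":0,"dy":0.001,"dz":0,"wx":1,"wy":0,"wz":0,"fingers":0.9},{"dx":0,"dy":0.001,"dz":0,"wx":1,"wy":0,"wz":0,"fingers":0.9},{"dx":0,"dy":0,"dz":0,"wx":1,"wy":0,"wz":0,"fingers":0.9},{"dx":0,"dy":0,"dz":0,"wx":1,"wy":0,"wz":0,"fingers":0.9},{"dx":0,"dy":0,"dz":0,"wx":1,"wy":0,"wz":0,"fingers":0.9}]}}

```text
clock: 38.9
eef_pos: [545.5, -1.8, 68.1]
tool_rot: [-1.671, 1.565, 2.862]
force: [-7.2, 3.7, 13.8]
width: 12.5
```

{"api": "servo_tool", "payload": {"rows": [{"dx":0,"dy":0,"dz":0,"wx":1,"wy":0,"wz":0,"fingers":0.9},{"dx":0,"dy":0,"dz":0,"wx":1,"wy":0,"wz":0,"fingers":0.9},{"dx":0,"dy":0,"dz":0,"wx":1,"wy":0,"wz":0,"fingers":0.9},{"dx":0,"dy":0,"dz":0,"wx":1,"wy":0,"wz":0,"fingers":0.9},{"dx":0,"dy":0,"dz":0,"wx":0.9,"wy":0,"wz":0,"fingers":0.9}]}}

```text
clock: 39.52
eef_pos: [545.9, -0.8, 68.0]
tool_rot: [-1.443, 1.565, 2.578]
force: [-6.5, 5.2, 14.0]
width: 12.6
```

{"api": "servo_tool", "payload": {"rows": [{"dx":0,"dy":0,"dz":0,"wx":0,"wy":0,"wz":0,"fingers":0.9}]}}

```text
clock: 39.65
eef_pos: [545.9, -0.9, 68.0]
tool_rot: [-1.397, 1.565, 2.626]
force: [-5.7, 5.4, 13.4]
width: 12.8
```

Run:
```python
from h import *
plan([548,-3,68],np.radians(-130));print(ctrl.read_state()['torque'])
```

```text
t 39.65 tcp [545.9  -0.9  68. ] jaw deg -129.5 w 12.8 q [-0.04  0.72 -0.01  1.94  0.01  0.49 -2.32] F [-5.7  5.4 13.4]
total shift [0.     0.0039 0.0004] turn [0.08 0.01 0.05] min rows 1
 row [0.     0.0039 0.0004] [0.08 0.01 0.05]
[ 1.14552195  1.4047814  -0.08516721]
```

Turned to about the 6-click angle. Releasing, lifting and checking.

{"api": "servo_tool", "payload": {"rows": [{"dx":0,"dy":0,"dz":0,"wx":0,"wy":0,"wz":0,"fingers":0.5},{"dx":0,"dy":0,"dz":0,"wx":0,"wy":0,"wz":0,"fingers":0.4},{"dx":-0.04,"dy":0,"dz":0,"wx":0,"wy":0,"wz":0,"fingers":0.4},{"dx":-0.08,"dy":0,"dz":0,"wx":0,"wy":0,"wz":0,"fingers":0.4},{"dx":-0.08,"dy":0,"dz":0,"wx":0,"wy":0,"wz":0,"fingers":0.4}]}}

```text
clock: 40.28
eef_pos: [548.0, -4.1, 218.1]
tool_rot: [-0.745, 1.569, -3.007]
force: [1.4, -0.2, -0.1]
width: 51.3
```

{"api": "servo_tool", "payload": {"rows": [{"dx":-0.04,"dy":0,"dz":0,"wx":0,"wy":0,"wz":0,"fingers":0.4},{"dx":0,"dy":0,"dz":0,"wx":0,"wy":0,"wz":0,"fingers":0.4},{"dx":0,"dy":0,"dz":0,"wx":0,"wy":0,"wz":0,"fingers":0.4}]}}

```text
clock: 40.65
eef_pos: [547.6, -3.9, 245.9]
tool_rot: [-0.799, 1.568, -3.061]
force: [-0.2, -1.5, -1.1]
width: 51.2
```

Run:
```python
from h import *
plan([480,-200,250])
ci,im=snap('wrist','w28')
cv2.imwrite('pics/w28z.png',cv2.resize(im[100:360,160:480,::-1],None,fx=2.2,fy=2.2,interpolation=cv2.INTER_CUBIC))
snap('scene','s28'); snap('top','t28')
```

```text
t 40.65 tcp [547.6  -3.9 245.9] jaw deg -129.6 w 51.2 q [-0.04  0.46 -0.01  1.79  0.01  0.89 -2.31] F [-0.2 -1.5 -1.1]
total shift [-0.0052  0.0971  0.2589] turn [-0.    0.02  0.02] min rows 4
 row [-0.0013  0.0243  0.0647] [-0.  0.  0.]
 row [-0.0013  0.0243  0.0647] [-0.  0.  0.]
 row [-0.0013  0.0243  0.0647] [-0.  0.  0.]
 row [-0.0014  0.0243  0.0647] [-0.  0.  0.]
```

View pics/w28z.png

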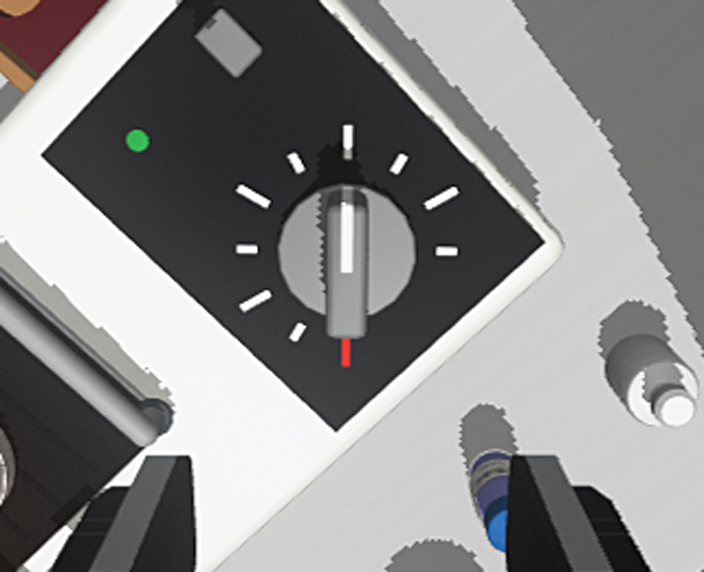

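View pics/s28.png

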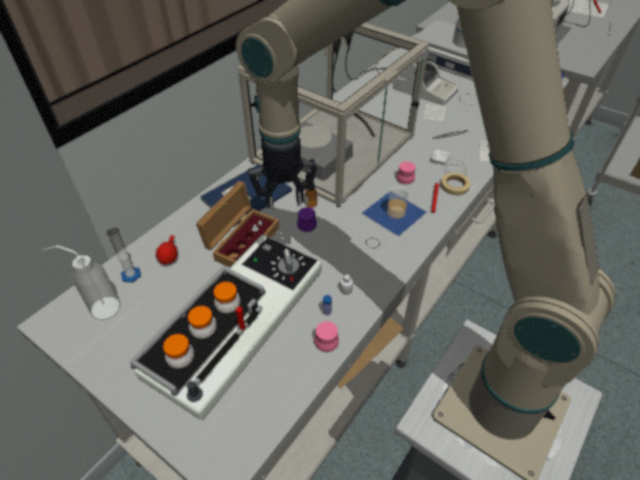

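Pointer stands opposite the red mark, on mark 6. The scene shows three jars on the platform with the bar closed, and the beaker on the mat. One last numeric check.

Run:
```python
from h import *
o=np.array([585.2,242.2]);c,s=np.cos(.083),np.sin(.083)
for cam in('top','scene'):
    _,_,X=caps('f_'+cam,cam,z=106,mn=60)
    for x in X: d=x[:2]-o; print('  plat',round(c*d[0]+s*d[1],1),round(-s*d[0]+c*d[1],1))
    ci=ctrl.camera_info(cam)
    for l,z in(('bar_handle',130),('bar_hinge',80),('beaker',0)):
        for m in ctrl.mark_of(l,cam)[:1]: print(l,round(m['conf'],2),toz(ci,m['point'],z)[:2].round(1))
im=cv2.imread('pics/f_scene.png')[250:420,120:340]; cv2.imwrite('pics/fz.png',cv2.resize(im,None,fx=3.4,fy=3.4,interpolation=cv2.INTER_CUBIC))
```

```text
cap [170.2 208.8] [16.5 16.7] [566.4 321.3]
cap [198.9 204.2] [16.3 16.7] [578.7 244.1]
cap [227.7 202.8] [16.3 16.9] [581.9 167. ]
  plat -12.1 80.4
  plat -6.3 2.4
  plat -9.5 -74.6
bar_handle 0.82 [496.8 201.9]
bar_hinge 0.95 [483.3 364.8]
beaker 0.84 [ 455.4 -368.8]
cap [175.5 344.9] [23.5 26.9] [566.5 322.4]
cap [199.6 315.8] [22.2 25.4] [578.6 246. ]
cap [224.6 291. ] [20.9 23.7] [582.2 168.8]
cap [311.3 197.2] [ 8.  16.9] [ 615.  -182.3]
  plat -12.0 81.4
  plat -6.2 4.4
  plat -9.1 -72.9
  plat -5.5 -425.5
bar_handle 0.64 [500.6 201.9]
bar_hinge 0.9 [492.4 357.8]
beaker 0.95 [ 458.  -376.7]
```

View pics/fz.png

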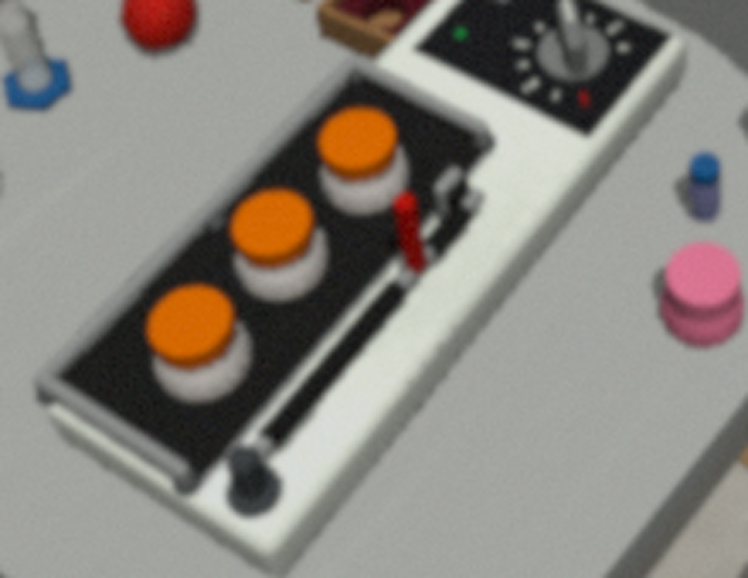

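The jars stand upright, about (-12,80), (-6,3) and (-9,-74) mm from the platform centre. The bar is closed in front of them, and the beaker is on the mat within about 15 mm of its centre. The robot is clear of everything, so I'm handing in.

```bash
python3 -c "
from cell import ctrl
print(ctrl.finish_job())"
```

```text
the job is handed in; nothing more can be done
None
```

I carried out all four steps and handed the job in at about 41 s on the clock, well within the 210 s limit; the hand-in gives no verdict.

- **Beaker:** it stands upright on the blue mat. The overhead and scene cameras put it about 5 to 15 mm from the mat's centre.
- **Jars:** there were three orange-capped jars, and all three stand upright on the platform. They are at about (-12, 80), (-6, 3) and (-9, -74) mm from its centre. I saw no knocked jar.
- **Bar:** I swung it shut by its handle; while still gripped it measured about 0.00 rad, and pictures after release show it lying along the front, closed.
- **Dial:** I turned it from mark 1 to mark 6 (two clicks for each of three jars). In the last wrist picture the pointer stands opposite the red mark, on mark 6.

The camera position estimates differed from each other by a few millimetres, and by about 10 mm at most for the bar hinge and beaker. In the last pictures the steel weight and blue vial look unmoved; I did not measure them or the amber bottle at the end. The arm was clear of everything at hand-in.

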